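Seat a carving panel in the holding board and lock the cam

ROBOT

A 6-joint arm with a two-finger parallel gripper is mounted at the origin on the work surface. World frame = base frame: x ahead of the robot, y to its left, z up, the work surface at z = 0. Lengths are in m, angles in rad, forces in N, time in s.
With the tool pointing down it reaches from about 0.35 to 0.975 m from the base axis. Payload 4.9 kg.
Tool frame: the origin (TCP) lies at the very end of the fingers, on their centre line; the grasp point (between the pads) lies 19 mm behind it; z points along the fingers, y is the direction in which the jaws open and shut (so a half turn about z gives the same grasp; the last joint's range is limited). The gripper opens to 85 mm and grips with 20 to 120 N. Pads are 22 mm wide; open, the fingers measure 114 mm over their backs; the gripper's body (76 mm by 85 mm) begins 54 mm behind the grasp point. The pads swing forward as they close: fully open they stand 13 mm farther back than shut.
Start: joints at [1.051, 0.053, 1.613, -0, 1.476, -0.119], TCP at [0.244, 0.575, 0.206] pointing down, gripper open.
Joint ranges: [-3.01, 3.01], [-1.01, 2.22], [0.06, 2.58], [-1.02, 4.17], [0.09, 2.62], [-3.14, 3.14]. Speed limits (rad/s): [2.57, 2.57, 3.14, 3.14, 3.14, 3.14].

INTERFACE

Orientations are given as a unit quaternion [w, x, y, z].
In Python, from plant import state, grab_frame, camera_model, job_done, search_frame, masks_of, place_of gives the robot as it stands.
- The arm moves only by the tool drive_tool, never from a script. Its argument "series" is a list of rows, each a list of 2 entries, a list of its own where there are three numbers: the shift along the world's x, y, z in m, then the turn, a rotation vector about the world's x, y, z in degrees. A call has 1 to 8 rows; each row is the pose to reach, as a shift and turn from the pose commanded when the call began; what a row does not reach only later rows make up. A row lasts 1/10 s, in which the tool goes at most 50 mm and 8.59 degrees, less where a joint would pass 70% of its speed; a pose out of reach is approached as far as the arm can. A call with a gripper value outside its range is refused whole. "fingers" is the closure, from -1 (fully open) to 1 (shut), so that 0 is half open, set as the call begins (left out, the last holds). The fingers move at their own pace and stop on an object; the grip force is fixed at half the most. Time passes only in rows, so rows that repeat a pose let the fingers close. It gives the time, the measured TCP pose, the force and the opening at its end, in the units of the state.
- state(): the state, without advancing time (a new reading comes with each control period).
- grab_frame(name): name is "side" or "top"; returns the picture (384x512x3 uint8, red, green, blue); there is no depth.
- camera_model(name): a dict with "fovy" (degrees; the focal length in pixels is half the picture's height over the tangent of half this angle, whatever the lens; pixels are square), "cx", "cy" (the principal point, pixels), "rvec" (rotation vector, rad) and "tvec" (3), from world to camera coordinates, as OpenCV has them. Camera axes: x right, y down, z forward; pixel columns grow to the right and rows downward; lengths in m; the calibration is good to about 2 mm. A picture is of the moment at which its call begins. camera_model takes no time and is no camera call.
- job_done(): hands the job in, once; it reports no verdict.
Trained networks look in the newest picture that a camera, given by its name, has taken for a name from the list of things; names that differ only in an ending like _2 or _b are one class to them, and where a whole thing is asked for, a point or a joint stands for the part that bears it (a point fixed in the world has none). Each returns a list of dicts, best first, with "confidence" (0 to 1); they miss things now and then, are a little off and sometimes report something else, mostly with a low value. They report only what shows in the picture. A call takes as long as a camera call. They do not tell look-alikes from the thing itself.
- search_frame(camera, name): "location" ([x, y, z] in m, in world coordinates, good to about 4 mm: the middle of the surface that is visible of it).
- masks_of(camera, name): "pixels" (384x512 bool, what is visible of it).
- place_of(camera, name): "location" ([x, y, z] in m, in world coordinates, good to about 4 mm: a listed point, or the origin of a listed thing).
The state is a dict: "time": time; "joint_pos": joint angles; "joint_vel": joint speeds; "joint_efforts": joint torques, N m; "tool_pos": TCP position; "tool_rot": TCP orientation; "contact_force": force on the tool from outside, world axes, zero at the start; "ft_torque": the same for the moment, N m; "gripper_width": opening from 0.0 (shut) to 1.0 (fully open).
Only numpy, scipy, OpenCV 4.12 (cv2) and the standard library are available. Lean on these libraries where they do the work, as an engineer would, in place of code of your own. Each camera call takes 0.05 s, during which the arm holds its last target.

TASK

Make the half-carved panel ready for carving: push it along the holding board until it sits snugly against both the long far fence and the short end stop, then push the cam lever round towards the panel until the cam presses it tight. Only push with the fingers: do not lift or tip the panel, and leave the mallet, gouges and folding rule where they are.

Things in the scene. Friction and masses are not known exactly. Their poses are not given: they have to be found in the camera images.
- board: Brown film-faced plywood holding board screwed to the bench, 260 x 420 x 18 mm (x, y, thickness), fixed. Origin: centre of its underside; x points away from the robot, y to its left (turned up to 0.55 rad), z up. A long fence stands along its far side, a short end stop at its left; cam and lever are on its near side, left of the middle.
- fence (a point): Long beech fence, 28 mm wide, its top 36 mm above the bench (18 mm above the board). This point: middle of its inner (near) face at the board's top, board (x, y) = (100, -5) mm. The face runs along board y, 200 mm to either side. Same axes as the board.
- board_corner (a point): Inner corner where fence and end stop meet, at the board's top: board (x, y, z) = (100, 150, 18) mm. The end stop, as high and wide as the fence, runs from here 112 mm along board -x; its inner face looks along -y. Same axes as the board.
- panel: Loose pale limewood panel, 120 (x) x 160 (y) x 26 mm thick, with a half-carved rosette up to 9 mm higher; 0.2 to 0.35 kg, lying flat on the board. Origin: centre of its underside; axes roughly the board's (turned up to 0.25 rad at the start). Seated, its centre is at board (40, 70) mm. It starts off the fence and to the right of the cam.
- panel_corner (a point): The panel's lower far-left corner (panel x = +60, y = +80, z = 0 mm), which meets board_corner when the panel is seated. Same axes as the panel.
- cam: Beech eccentric cam with lever, on an upright bolt at board (-58.6, 100) mm. Origin: bolt axis at the board's top; body x runs along the lever. Disc 60 mm across, 24 mm high, centred 12 mm off the bolt, 85 deg anticlockwise of the lever; nut top 35 mm above the board. Fully open, the lever points 165 deg anticlockwise from board x, towards the robot; it starts 0 to 0.55 rad on from there.
- lever_end (a point): Top of the lever's round end (28 mm across), 105 mm from the bolt, 24 mm above the board's top, beyond its near edge when open. The lever is a bar 22 mm wide, 4 to 22 mm above the board's top. Pushed anticlockwise from above (first to the robot's right, then to the panel), it turns stiffly (about 1.5 N here) and stays where it is left.
- cam_bolt (a point): Bolt axis, at the top of the cam (24 mm above the board's top). From fully open the cam meets a seated panel at about 1.15 rad; further on it presses harder, and the force needed at the lever's end rises from 1.5 N to 4 N and more when tight (about 1.17 to 1.25 rad); 1.5 rad is the end of travel. Same axes as the board.
- mallet: Bystander: turned wooden carver's mallet standing on its head, 92 mm across, 240 mm tall, on the bench at the left. Origin: centre of its foot.
- gouge: Bystander: carving gouge lying on the bench at the near left, in front of the mallet, handle 27 mm thick and 120 mm long along -x from the origin, blade 115 mm along +x. Origin: at the joint of handle and blade, on the bench.
- wide_gouge: Bystander: wide carving gouge lying on the bench at the right, handle 27 mm thick and 120 mm long along -x from the origin, blade 130 mm along +x. Origin: at the joint of handle and blade, on the bench.
- rule: Bystander: folded white rule, 235 x 17 x 16 mm, lying along its x axis on the bench, left of the board. Origin: centre of its underside.
There are look-alikes about, which are no part of the job. There is more than one size of the panel; the one meant has the size given above.

How it is judged:
On the way, in this order (a step that is already met when the one before it is completed fails the run):
1. the panel sits against the fence and the end stop (within 4 mm of each, square within 0.04 rad) (x of panel_corner in the frame of board_corner above -0.004 m and y of panel_corner in the frame of board_corner above -0.004 m and angle between the y axis of panel and the y axis of board, either way round below 0.04 rad), for 0.2 s.
2. the cam presses the seated panel tight (more than 4 N) (all of step 1 and contact force between cam and panel above 4 N), for 0.2 s.
At the end, for the whole second after the job is handed in: The panel lies flat and still, its far-left lower corner within 3 mm of both the fence and the end stop, square to them within 0.03 rad, and the cam, left locked, presses on it with more than 4 N (x of panel_corner in the frame of board_corner above -0.003 m and y of panel_corner in the frame of board_corner above -0.003 m and angle between the y axis of panel and the y axis of board, either way round below 0.03 rad and contact force between cam and panel above 4 N and linear speed of panel below 0.01 m/s and angle between panel's own z axis and vertical below 0.05 rad); the robot touches nothing.
It fails at once if the panel is lifted (by 10 mm) or tipped (by 0.15 rad) (z of panel in the frame of board above 0.028 m or angle between panel's own z axis and vertical above 0.15 rad).
It fails at once if the mallet, a gouge or the rule is moved by more than 30 mm, or the mallet is tipped over (distance of any of mallet, gouge, wide_gouge, rule from where it was at the start of the episode above 0.03 m or angle between mallet's own z axis and vertical above 0.3 rad).
It also fails if it takes over 59 s, if anything falls off the work surface, if the arm or the gripper's body presses on something with over 40 N, if the wrist force passes 120 N, or if a joint passes its speed limit or range.

## Working session

There is one attempt and no reset: what is moved stays moved. The work goes in short steps, Python scripts to look and compute and a tool call to move; the robot and the scene stay as the last step left them, time stands still between calls to the robot, and variables do not carry over. Pictures are saved under pics/ and viewed, and the job is handed in when it is done.

Besides the shell and the picture viewer there is one more tool, called after "Call:" as a command line: name --argument value ..., lists and objects as JSON in quotes. drive_tool: Moves the arm, as the interface text tells. Its arguments: {"type":"object","properties":{"series":{"type":"array","items":{"type":"array"}},"fingers":{"type":"number"}},"required":["series"]}

```bash
mkdir -p pics; ls
python3 - <<'E'
from plant import *
import cv2
s=state();print({k:s[k] for k in('time','tool_pos','tool_rot','gripper_width')})
for c in('top','side'):
    f=grab_frame(c);cv2.imwrite(f'pics/{c}0.png',f[:,:,::-1])
    print(c,camera_model(c))
    for n in('board','fence','board_corner','panel','panel_corner','cam','lever_end','cam_bolt','mallet','gouge','wide_gouge','rule'):
        for d in place_of(c,n)[:3]:print(n,[round(float(x),3) for x in d['location']],round(d['confidence'],2))
E
```

```text
pics
{'time': 0.0, 'tool_pos': array([0.24351246, 0.57488048, 0.20497685]), 'tool_rot': array([-3.27473821e-04,  1.99059076e-01,  9.79986962e-01, -9.64794354e-04]), 'gripper_width': 0.9960900146766158}
top {'fovy': 53.64649400425792, 'cx': 258.18682598176963, 'cy': 192.3031693041703, 'rvec': array([ 2.14500174, -2.18976143,  0.09863946]), 'tvec': array([0.04692845, 0.51708879, 1.30478922])}
board [0.602, 0.105, 0.002] 0.63
fence [0.7, 0.089, 0.017] 0.92
fence [0.599, 0.041, 0.016] 0.2
board_corner [0.716, 0.249, 0.019] 0.73
panel [0.31, -0.225, -0.004] 0.74
panel [0.618, -0.216, 0.002] 0.61
panel [0.598, 0.042, 0.013] 0.6
panel_corner [0.605, -0.283, 0.0] 0.7
cam [0.551, 0.213, 0.014] 0.92
lever_end [0.449, 0.227, 0.044] 0.82
cam_bolt [0.552, 0.21, 0.043] 0.94
mallet [0.524, 0.505, -0.002] 0.7
gouge [0.264, 0.332, -0.002] 0.58
wide_gouge [0.508, -0.411, -0.002] 0.95
rule [0.567, 0.413, 0.001] 0.65
side {'fovy': 50.79024109591016, 'cx': 249.50097919566176, 'cy': 185.60895838066497, 'rvec': array([ 2.35927104, -0.31175909,  0.14772775]), 'tvec': array([-0.47403841,  0.15733788,  1.33143274])}
board [0.602, 0.109, -0.004] 0.69
fence [0.701, 0.1, 0.019] 0.56
board_corner [0.718, 0.247, 0.019] 0.66
panel [0.623, -0.214, 0.001] 0.89
panel [0.309, -0.229, -0.003] 0.72
panel [0.606, 0.034, 0.019] 0.6
panel_corner [0.217, -0.331, 0.002] 0.92
panel_corner [0.679, 0.093, 0.02] 0.83
cam [0.551, 0.213, 0.018] 0.66
cam [0.262, 0.337, 0.0] 0.55
lever_end [0.449, 0.221, 0.044] 0.59
cam_bolt [0.548, 0.216, 0.044] 0.75
cam_bolt [0.678, 0.094, 0.018] 0.42
cam_bolt [0.566, 0.41, -0.006] 0.27
mallet [0.523, 0.5, -0.0] 0.71
gouge [0.549, 0.214, 0.018] 0.75
gouge [0.447, 0.225, 0.041] 0.71
gouge [0.261, 0.334, 0.002] 0.55
wide_gouge [0.508, -0.411, -0.0] 0.98
rule [0.571, 0.411, -0.004] 0.5
```

View pics/top0.png

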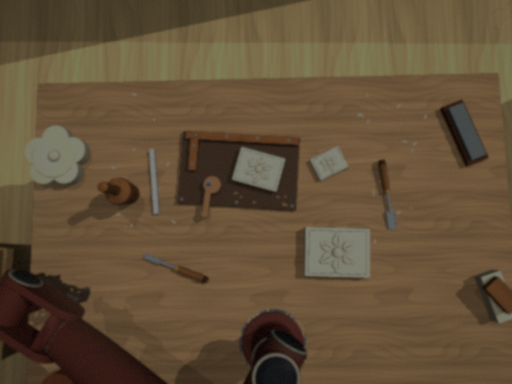

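View pics/side0.png

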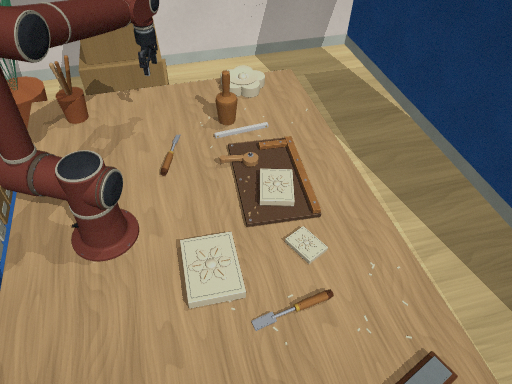

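```bash
cat > h.py <<'E'
from plant import *
import cv2, numpy as np
def cam(c):
    m=camera_model(c);f=192/np.tan(np.radians(m['fovy']/2))
    K=np.array([[f,0,m['cx']],[0,f,m['cy']],[0,0,1]]);R=cv2.Rodrigues(np.array(m['rvec']))[0]
    return K,R,np.array(m['tvec'])
def proj(c,p):
    K,R,t=cam(c);q=(K@(R@np.atleast_2d(p).T+t[:,None]));return (q[:2]/q[2]).T
def unproj(c,uv,z):
    K,R,t=cam(c);uv=np.atleast_2d(uv).astype(float)
    d=(R.T@np.linalg.inv(K)@np.c_[uv,np.ones(len(uv))].T).T;o=-R.T@t
    return o+d*((z-o[2])/d[:,2])[:,None]
def Rz(a):return np.array([[np.cos(a),-np.sin(a)],[np.sin(a),np.cos(a)]])
def w2(b,p):return Rz(b[2])@np.asarray(p)[:2]+b[:2]
def poly(img,c,pts,s,o,col):
    q=((proj(c,pts)-o)*s).astype(int);cv2.polylines(img,[q.reshape(-1,1,2)],True,col,1,cv2.LINE_AA)
def overlay(c,b,p,lev,name,x0,y0,w,h,s):
    f=grab_frame(c)[:,:,::-1];im=cv2.resize(f[y0:y0+h,x0:x0+w],None,fx=s,fy=s,interpolation=cv2.INTER_CUBIC)
    o=np.array([x0,y0])
    def B(pts,z):return [[*w2(b,q),z] for q in pts]
    poly(im,c,B([(-.13,-.21),(.13,-.21),(.13,.21),(-.13,.21)],.018),s,o,(0,255,0))
    poly(im,c,B([(.1,-.205),(.128,-.205),(.128,.195),(.1,.195)],.036),s,o,(255,255,0))
    if p is not None:
        for z,cl in((.018,(0,0,255)),(.044,(255,0,255))):
            poly(im,c,[[*w2(p,q),z] for q in((-.06,-.08),(.06,-.08),(.06,.08),(-.06,.08))],s,o,cl)
    bo=w2(b,(-.0586,.1));e=bo+.105*np.array([np.cos(lev),np.sin(lev)])
    poly(im,c,[[*bo,.042],[*e,.042]],s,o,(0,255,255))
    cv2.imwrite(name,im)
E
cat > m.py <<'E'
from h import *
from scipy.optimize import least_squares
import sys
def measure():
    pts={};mod={'board':(0,0),'fence':(.1,-.005),'board_corner':(.1,.15),'cam':(-.0586,.1),'cam_bolt':(-.0586,.1)}
    A=[];lev=[]
    for c in('top','side'):
        grab_frame(c)
        for n in mod:
            r=place_of(c,n)
            if r:A.append((mod[n],r[0]['location'][:2]))
        r=place_of(c,'lever_end')
        if r:lev.append(r[0]['location'][:2])
    f=lambda b:np.concatenate([w2(b,m)-q for m,q in A])
    s=least_squares(f,[.6,.1,-.1],loss='soft_l1',f_scale=.004)
    print('board',s.x.round(4),'res mm',(s.fun*1000).round(1));b=s.x
    bo=w2(b,(-.0586,.1));print('bolt',bo.round(4),'lever ang',[round(float(np.arctan2(*(l-bo)[::-1])),3) for l in lev],np.round(lev,3))
    return b
def panel(near=(.6,.04)):
    out=[]
    for c in('top','side'):
        grab_frame(c)
        for r in masks_of(c,'panel'):
            m=r['pixels'].astype(np.uint8);ys,xs=np.nonzero(m);w=unproj(c,[[xs.mean(),ys.mean()]],.035)[0,:2]
            if np.linalg.norm(w-near)<.07:
                pts=unproj(c,np.c_[xs,ys],.044)[:,:2].astype(np.float32)
                print(c,round(r['confidence'],2),w.round(4),len(xs),cv2.minAreaRect(pts*1000)); cv2.imwrite(f'pics/mask_{c}.png',m*255)
if __name__=='__main__':
    b=measure();panel()
E
python3 m.py
```

```text
board [ 0.6015  0.1075 -0.0911] res mm [-0.6  4.3  0.5  0.7 -0.1 -1.   0.8 -0.5 -2.6  0.2  0.1 -1.7  0.1 -5.4
 -1.2  3.2  0.2 -0.   3.2  0.1]
bolt [0.5523 0.2125] lever ang [3.006, 3.047] [[0.447 0.227]
 [0.45  0.222]]
top 0.96 [0.5987 0.0337] 1620 ((597.7507934570312, 33.701011657714844), (165.58912658691406, 124.47309112548828), 73.44657135009766)
side 0.78 [0.5999 0.0304] 1264 ((600.0902709960938, 27.667381286621094), (185.3741912841797, 121.46391296386719), 73.3601303100586)
side 0.31 [0.5864 0.0682] 4771 ((574.3837890625, 78.11904907226562), (423.7964172363281, 299.3189697265625), 86.1168212890625)
```

Run:
```python
from h import *
b=np.array([.6015,.1075,-.0911]);p=np.array([.600,.0345,-.29])
overlay('top',b,p,3.03,'pics/o1.png',170,120,140,100,5)
overlay('side',b,p,3.03,'pics/o2.png',210,125,120,110,5)
```

```text
(no output)
```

View pics/o1.png

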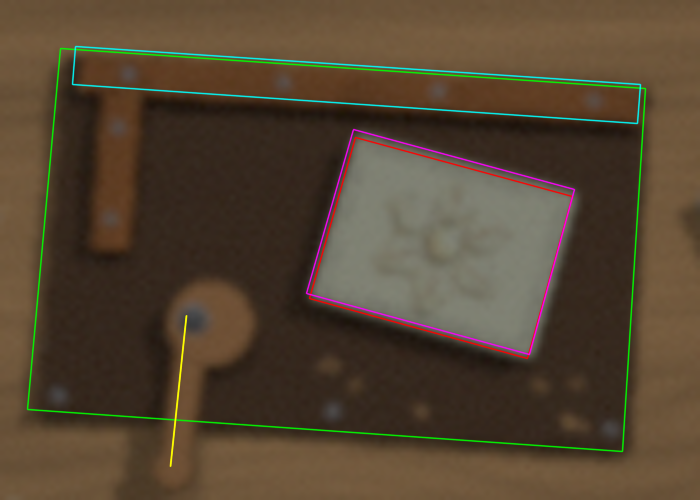

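View pics/o2.png

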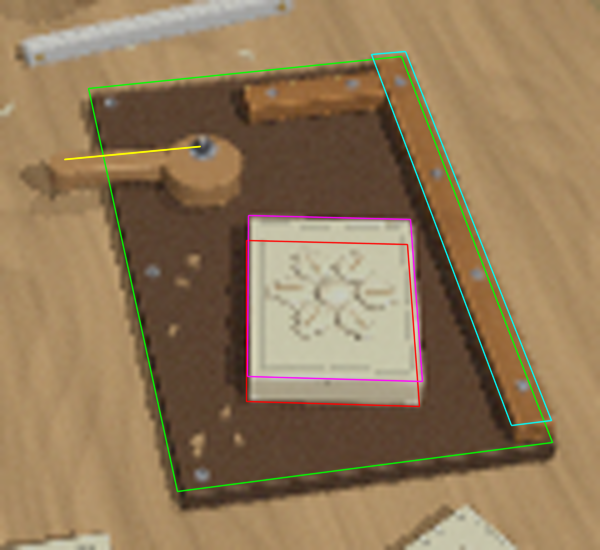

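Call:
drive_tool --series '[[[0.02, -0.044, 0], [0, 0, 2.2]], [[0.04, -0.088, 0], [0, 0, 4.4]], [[0.06, -0.132, 0], [0, 0, 6.6]], [[0.08, -0.176, 0], [0, 0, 8.8]], [[0.1, -0.22, 0], [0, 0, 11]], [[0.12, -0.264, 0], [0, 0, 13.2]], [[0.14, -0.308, 0], [0, 0, 15.4]], [[0.16, -0.352, 0], [0, 0, 17.7]]]' --fingers 0

```text
time: 3.1
tool_pos: [0.4043, 0.2217, 0.2065]
tool_rot: [0.001, 0.045, 0.999, 0.0]
contact_force: [0.1, 0.4, 0.7]
gripper_width: 0.497
```

Call:
drive_tool --series '[[[0.017, -0.037, -0.02], [0, 0, 0]], [[0.034, -0.074, -0.04], [0, 0, 0]], [[0.051, -0.111, -0.06], [0, 0, 0]], [[0.068, -0.148, -0.08], [0, 0, 0]], [[0.086, -0.186, -0.1], [0, 0, 0]], [[0.086, -0.186, -0.13], [0, 0, 0]], [[0.086, -0.186, -0.15], [0, 0, 0]], [[0.086, -0.186, -0.15], [0, 0, 0]]]'

```text
time: 3.9
tool_pos: [0.487, 0.0372, 0.0528]
tool_rot: [-0.003, 0.046, 0.999, 0.0]
contact_force: [0.0, 0.3, -0.3]
gripper_width: 0.503
```

Run:
```python
from h import *
s=state();print({k:s[k] for k in('time','tool_pos','tool_rot','contact_force','gripper_width')})
b=np.array([.6015,.1075,-.0911]);p=np.array([.600,.0345,-.29])
overlay('side',b,p,3.03,'pics/o3.png',170,125,160,120,5)
```

```text
{'time': 3.9, 'tool_pos': array([0.48703272, 0.03718849, 0.05278662]), 'tool_rot': array([-3.48298215e-03,  4.64061791e-02,  9.98916575e-01,  1.04946981e-04]), 'contact_force': array([ 0.03433509,  0.3486631 , -0.27622053]), 'gripper_width': 0.5033186961403358}
```

View pics/o3.png

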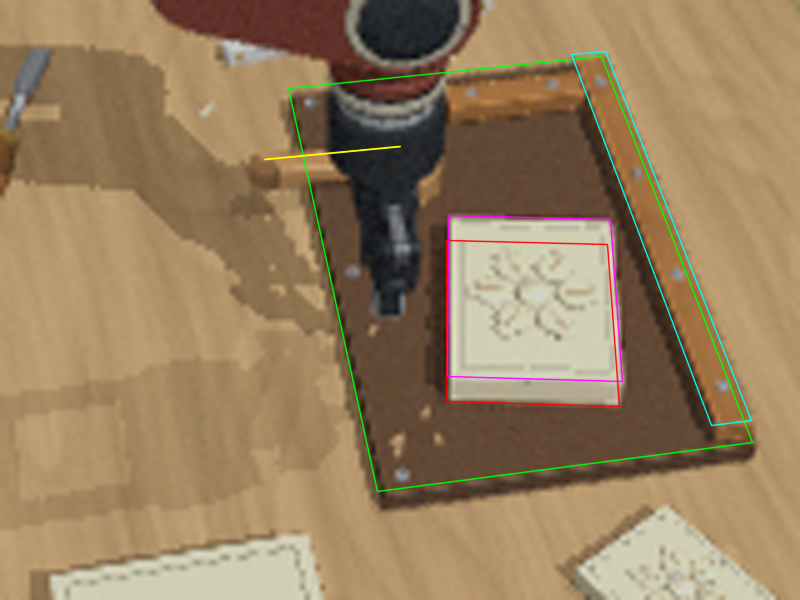

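Call:
drive_tool --series '[[[0, 0, -0.01], [0, 0, 0]], [[0, 0, -0.02], [0, 0, 0]], [[0, 0, -0.028], [0, 0, 0]], [[0, 0, -0.028], [0, 0, 0]]]'

```text
time: 4.35
tool_pos: [0.4888, 0.0377, 0.0269]
tool_rot: [-0.001, 0.046, 0.999, 0.0]
contact_force: [-0.1, 0.6, -0.4]
gripper_width: 0.496
```

Call:
drive_tool --series '[[[0.008, -0.0007, 0], [0, 0, 0]], [[0.016, -0.0015, 0], [0, 0, 0]], [[0.024, -0.0022, 0], [0, 0, 0]], [[0.032, -0.003, 0], [0, 0, 0]], [[0.04, -0.0037, 0], [0, 0, 0]], [[0.048, -0.0044, 0], [0, 0, 0]], [[0.056, -0.005, 0], [0, 0, 0]], [[0.062, -0.0057, 0], [0, 0, 0]]]'

```text
time: 5.15
tool_pos: [0.5526, 0.0317, 0.0282]
tool_rot: [0.0, 0.046, 0.999, -0.0]
contact_force: [-0.4, -0.1, -0.0]
gripper_width: 0.502
```

Run:
```python
from h import *
from m import panel
b=np.array([.6015,.1075,-.0911]);p=None
panel((.63,.04))
overlay('side',b,p,3.03,'pics/o4.png',210,125,120,110,5)
```

```text
top 0.55 [0.6056 0.0467] 201 ((598.3154907226562, 38.14659118652344), (150.0443878173828, 124.85397338867188), 73.44796752929688)
side 0.68 [0.6049 0.0157] 974 ((598.234375, 24.378944396972656), (178.0198516845703, 119.21540069580078), 73.54177856445312)
side 0.27 [0.5839 0.0468] 4210 ((576.682373046875, 75.46714782714844), (429.1819763183594, 300.3076171875), 87.0343246459961)
```

View pics/o4.png

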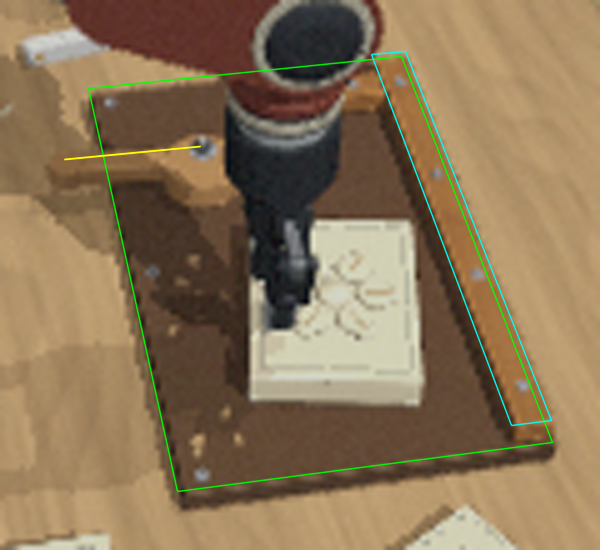

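Run:
```python
from h import *
s=state();t=s['tool_pos'];print(t,s['contact_force'],s['time'])
o=np.array([210,125])
for z in(.028,.045,.06):
  for dy in(-.04,0,.04):print(z,dy,((proj('side',[t[0],t[1]+dy,z])-o)*5).round(),proj('top',[t[0],t[1]+dy,z]).round(1))
overlay('top',np.array([.6015,.1075,-.0911]),np.array([.600,.0345,-.29]),3.03,'pics/o5.png',170,120,140,100,5)
```

```text
[0.5515232  0.03179542 0.02802439] [-0.40772925 -0.69531813  0.59698181] 5.4
0.028 -0.04 [[284. 366.]] [[270.7 182.4]]
0.028 0 [[267. 326.]] [[259.3 182.7]]
0.028 0.04 [[251. 287.]] [[247.9 182.9]]
0.045 -0.04 [[285. 349.]] [[270.8 181.8]]
0.045 0 [[268. 309.]] [[259.2 182.1]]
0.045 0.04 [[252. 270.]] [[247.7 182.3]]
0.06 -0.04 [[286. 335.]] [[270.9 181.3]]
0.06 0 [[269. 294.]] [[259.2 181.5]]
0.06 0.04 [[253. 255.]] [[247.5 181.8]]
```

View pics/o5.png

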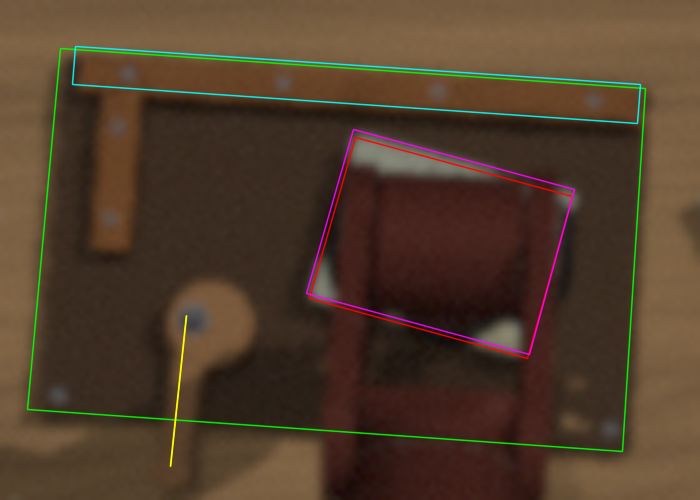

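Call:
drive_tool --series '[[[-0.02, 0.0018, 0.01], [0, 0, 0]], [[-0.045, 0.004, 0.015], [0, 0, 0]], [[-0.066, 0.006, 0.015], [0, 0, 0]], [[-0.066, 0.006, 0.015], [0, 0, 0]]]'

```text
time: 5.85
tool_pos: [0.4835, 0.0381, 0.0426]
tool_rot: [-0.001, 0.046, 0.999, 0.0]
contact_force: [0.2, -0.2, 0.2]
gripper_width: 0.5
```

Call:
drive_tool --series '[[[0, 0, 0], [0, 0, 0]], [[0, 0, 0], [0, 0, 0]], [[0, 0, 0], [0, 0, 0]], [[0, 0, 0], [0, 0, 0]], [[0, 0, 0], [0, 0, 0]]]' --fingers 1

```text
time: 6.35
tool_pos: [0.4861, 0.0377, 0.0431]
tool_rot: [-0.0, 0.046, 0.999, 0.0]
contact_force: [0.3, -0.7, -0.6]
gripper_width: 0.002
```

Call:
drive_tool --series '[[[0, 0, -0.008], [0, 0, 0]], [[0, 0, -0.013], [0, 0, 0]], [[0, 0, -0.013], [0, 0, 0]], [[0, 0, -0.013], [0, 0, 0]]]'

```text
time: 6.75
tool_pos: [0.4855, 0.0378, 0.0297]
tool_rot: [-0.0, 0.046, 0.999, 0.0]
contact_force: [0.2, 0.1, -0.4]
gripper_width: -0.003
```

Run:
```python
from h import *
s=state();print(s['tool_pos'],s['gripper_width'],s['contact_force'])
overlay('side',np.array([.6015,.1075,-.0911]),None,3.03,'pics/o6.png',200,125,120,110,5)
print(((proj('side',s['tool_pos'])-[200,125])*5))
```

```text
[0.48545501 0.03779079 0.02969733] -0.0034216195909512236 [ 0.15684908  0.10217334 -0.42273758]
[[225.29725863 334.99937347]]
```

View pics/o6.png

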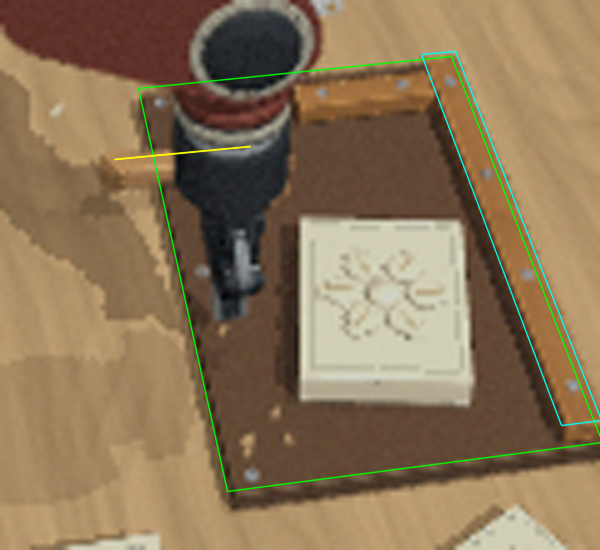

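Call:
drive_tool --series '[[[0, 0, -0.002], [0, 0, 0]], [[0, 0, -0.004], [0, 0, 0]], [[0, 0, -0.006], [0, 0, 0]], [[0, 0, -0.006], [0, 0, 0]]]'

```text
time: 7.2
tool_pos: [0.4855, 0.0378, 0.0238]
tool_rot: [-0.0, 0.046, 0.999, -0.0]
contact_force: [-0.7, -0.2, -0.3]
gripper_width: -0.002
```

Call:
drive_tool --series '[[[0, 0, -0.002], [0, 0, 0]], [[0, 0, -0.003], [0, 0, 0]], [[0, 0, -0.003], [0, 0, 0]], [[0, 0, -0.003], [0, 0, 0]]]'

```text
time: 7.6
tool_pos: [0.4858, 0.0377, 0.0212]
tool_rot: [-0.0, 0.046, 0.999, -0.0]
contact_force: [0.1, -0.1, 0.4]
gripper_width: -0.003
```

Run:
```python
from h import *
s=state();print(s['tool_pos'],s['gripper_width'],s['contact_force'])
f=grab_frame('side')[:,:,::-1];cv2.imwrite('pics/o7.png',cv2.resize(f[150:210,220:280],None,fx=10,fy=10,interpolation=cv2.INTER_CUBIC))
print(((proj('side',[s['tool_pos']+np.array([0,0,d]) for d in(0,.01,.02)])-[220,150])*10))
```

```text
[0.48583376 0.03773757 0.02118731] -0.0033118558625859777 [ 0.09389088 -0.14418642  0.37555724]
[[251.46853683 436.25769449]
 [251.7031459  417.03131579]
 [251.94013119 397.61020375]]
```

View pics/o7.png

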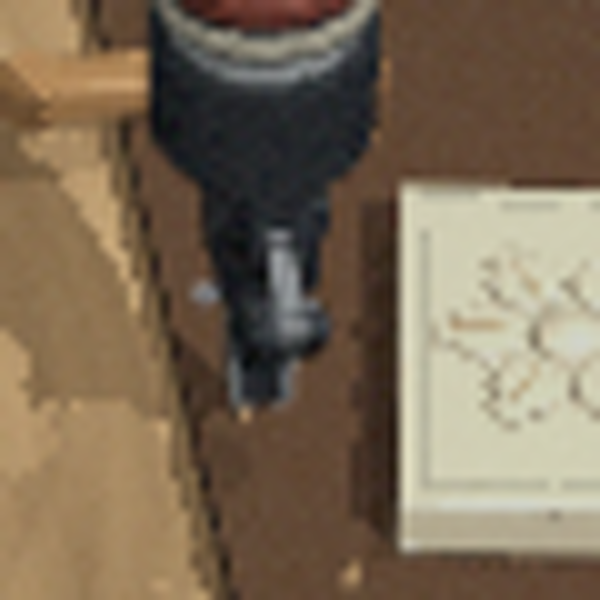

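Call:
drive_tool --series '[[[0, 0, -0.002], [0, 0, 0]], [[0, 0, -0.003], [0, 0, 0]], [[0, 0, -0.004], [0, 0, 0]], [[0, 0, -0.004], [0, 0, 0]]]'

```text
time: 8.05
tool_pos: [0.4856, 0.0378, 0.0169]
tool_rot: [-0.0, 0.046, 0.999, 0.0]
contact_force: [-0.3, 0.3, -0.5]
gripper_width: -0.001
```

Call:
drive_tool --series '[[[0, 0, -0.002], [0, 0, 0]], [[0, 0, -0.004], [0, 0, 0]], [[0, 0, -0.005], [0, 0, 0]], [[0, 0, -0.005], [0, 0, 0]]]'

```text
time: 8.45
tool_pos: [0.4856, 0.0378, 0.0119]
tool_rot: [-0.0, 0.046, 0.999, 0.0]
contact_force: [-0.4, 0.4, 0.3]
gripper_width: 0.001
```

Call:
drive_tool --series '[[[0.01, -0.0009, 0], [0, 0, 0]], [[0.02, -0.0018, 0], [0, 0, 0]], [[0.03, -0.0027, 0], [0, 0, 0]], [[0.036, -0.0033, 0], [0, 0, 0]], [[0.042, -0.0039, 0], [0, 0, 0]], [[0.048, -0.0044, 0], [0, 0, 0]], [[0.054, -0.005, 0], [0, 0, 0]], [[0.058, -0.0053, 0], [0, 0, 0]]]'

```text
time: 9.25
tool_pos: [0.5442, 0.0324, 0.0121]
tool_rot: [-0.0, 0.046, 0.999, -0.0]
contact_force: [-1.0, -1.1, 1.4]
gripper_width: 0.004
```

Run:
```python
from h import *
s=state();print(s['tool_pos'],s['gripper_width'],s['contact_force'])
overlay('side',np.array([.6015,.1075,-.0911]),np.array([.600,.0345,-.29]),3.03,'pics/o8.png',210,125,120,110,5)
print(((proj('side',s['tool_pos'])-[210,125])*5))
```

```text
[0.54423395 0.03238153 0.01205068] 0.0039351495805063814 [-1.00940005 -1.14849521  1.41089932]
[[256.19066706 342.04840568]]
```

View pics/o8.png

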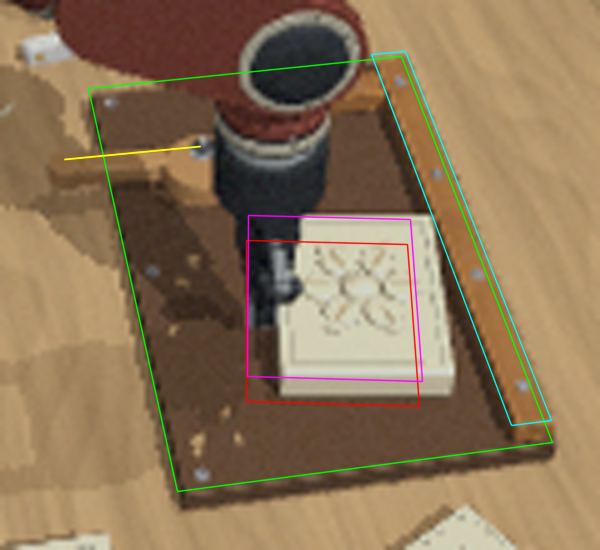

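```bash
cat > f.py <<'E'
from h import *
from scipy.optimize import minimize
# fit panel silhouette (box .12x.16x.026) in side camera against mask, ignoring occluded pixels
def fit(c,p0,near=None,save=None):
    grab_frame(c);best=None
    for r in masks_of(c,'panel'):
        ys,xs=np.nonzero(r['pixels']);w=unproj(c,[[xs.mean(),ys.mean()]],.04)[0,:2]
        if np.linalg.norm(w-p0[:2])<.06 and len(xs)<2500 and (best is None or r['confidence']>best[0]): best=(r['confidence'],r['pixels'])
    if best is None: print(c,'none');return None
    return best[1].astype(np.uint8),best[0]
def corners(p,z):return [[*w2(p,q),z] for q in((-.06,-.08),(.06,-.08),(.06,.08),(-.06,.08))]
def sil(c,p,S=8):
    P=proj(c,np.array(corners(p,.018)+corners(p,.044)));h=cv2.convexHull(P.astype(np.float32)).reshape(-1,2)
    m=np.zeros((384,512),np.uint8);cv2.fillPoly(m,[np.round(h*256).astype(np.int32)],255,cv2.LINE_AA,8);return m/255.
E
cat > g.py <<'E'
from h import *
# colour-based: fit the top-face white region edges
def white(c):
    f=grab_frame(c).astype(int);hsv=cv2.cvtColor(f.astype(np.uint8),cv2.COLOR_RGB2HSV)
    return f,hsv
E
python3 - <<'E'
from f import *
r=fit('side',np.array([.62,.04,-.2]))
m,cf=r;print(cf,m.sum())
# cost: mask pixels outside sil cost, sil pixels outside mask only lightly (occlusion by the arm = dark)
img=grab_frame('side').astype(int);arm=(img.sum(2)<200)
def cost(p):
    s=sil('side',p);free=1-cv2.erode(m*0+1,None)
    return (m*(1-s)).sum()+((1-m)*s*(~arm)).sum()
best=None
from itertools import product
for a in np.arange(-.32,-.05,.03):
  res=minimize(cost,[.625,.035,a],method='Nelder-Mead',options=dict(initial_simplex=[[.625,.035,a],[.635,.035,a],[.625,.045,a],[.625,.035,a+.05]]))
  if best is None or res.fun<best.fun:best=res
print(best.x.round(4),best.fun)
overlay('side',np.array([.6015,.1075,-.0911]),best.x,3.03,'pics/o9.png',210,125,120,110,5)
E
```

```text
0.72 1161
[ 0.6174  0.0385 -0.2135] 102.04705882352941
```

View pics/o9.png

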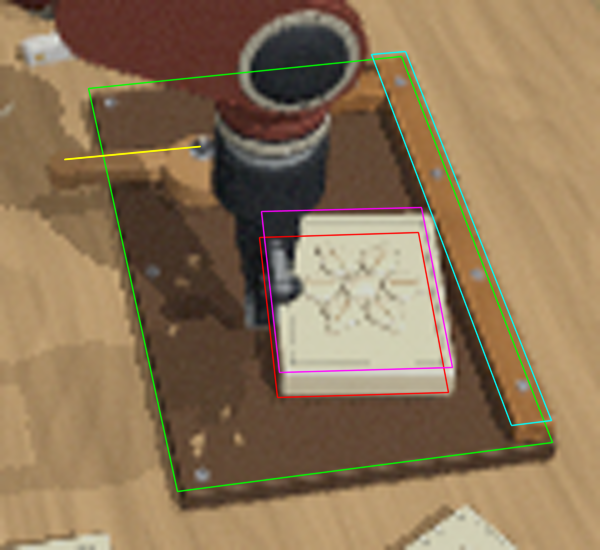

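Call:
drive_tool --series '[[[0.003, -0.0003, 0], [0, 0, 0]], [[0.006, -0.0005, 0], [0, 0, 0]], [[0.008, -0.0007, 0], [0, 0, 0]], [[0.008, -0.0007, 0], [0, 0, 0]]]'

```text
time: 9.9
tool_pos: [0.5498, 0.0316, 0.0118]
tool_rot: [-0.003, 0.046, 0.999, -0.0]
contact_force: [-7.9, -1.5, 4.5]
gripper_width: -0.006
```

Call:
drive_tool --series '[[[0.002, -0.0002, 0], [0, 0, 0]], [[0.003, -0.0003, 0], [0, 0, 0]], [[0.003, -0.0003, 0], [0, 0, 0]]]'

```text
time: 10.2
tool_pos: [0.5506, 0.0312, 0.0113]
tool_rot: [-0.006, 0.046, 0.999, -0.001]
contact_force: [-13.2, -0.8, 9.0]
gripper_width: -0.003
```

Run:
```python
from h import *
s=state();print(s['tool_pos'],s['gripper_width'],s['contact_force'])
overlay('side',np.array([.6015,.1075,-.0911]),None,3.03,'pics/o10.png',210,125,120,110,5)
```

```text
[0.55056283 0.03119027 0.01130151] -0.0030150074752503956 [-13.19402819  -0.84356232   9.04389181]
```

View pics/o10.png

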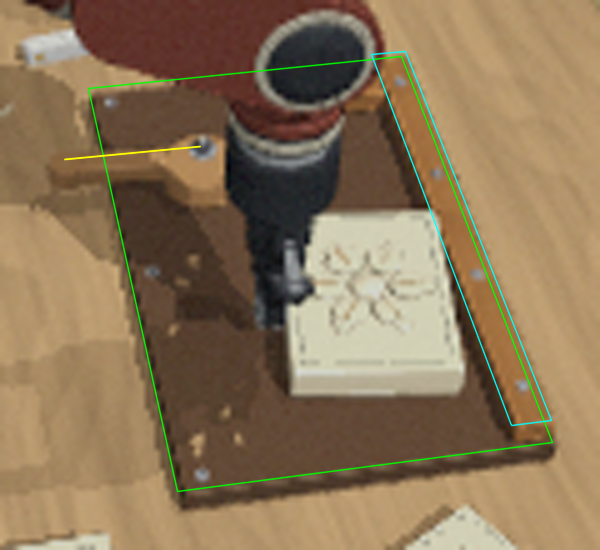

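Call:
drive_tool --series '[[[-0.008, 0.0007, 0], [0, 0, 0]], [[-0.02, 0.0018, 0], [0, 0, 0]], [[-0.022, -0.02, 0.003], [0, 0, 0]], [[-0.024, -0.043, 0.003], [0, 0, 0]], [[-0.014, -0.044, 0.003], [0, 0, 0]], [[-0.009, -0.0445, 0.003], [0, 0, 0]], [[-0.009, -0.0445, 0.003], [0, 0, 0]]]'

```text
time: 10.95
tool_pos: [0.5467, -0.0126, 0.0154]
tool_rot: [0.0, 0.046, 0.999, 0.0]
contact_force: [-0.4, -0.2, -0.8]
gripper_width: 0.001
```

Call:
drive_tool --series '[[[0.004, -0.0004, 0], [0, 0, 0]], [[0.008, -0.0007, 0], [0, 0, 0]], [[0.01, -0.0009, 0], [0, 0, 0]], [[0.01, -0.0009, 0], [0, 0, 0]]]'

```text
time: 11.35
tool_pos: [0.5563, -0.0136, 0.0152]
tool_rot: [0.0, 0.046, 0.999, 0.0]
contact_force: [-1.4, 0.5, 1.0]
gripper_width: -0.0
```

Run:
```python
from h import *
s=state();print(s['tool_pos'],s['gripper_width'],s['contact_force'])
overlay('side',np.array([.6015,.1075,-.0911]),None,3.03,'pics/o11.png',210,125,120,110,5)
```

```text
[ 0.55629824 -0.01363634  0.01516945] -0.00043239637091830777 [-1.3992534   0.45157541  0.97871902]
```

View pics/o11.png

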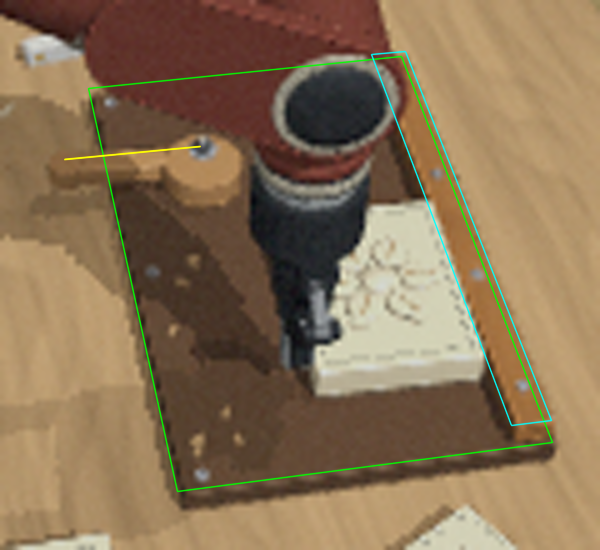

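Call:
drive_tool --series '[[[0.002, -0.0002, 0], [0, 0, 0]], [[0.004, -0.0004, 0], [0, 0, 0]], [[0.004, -0.0004, 0], [0, 0, 0]]]'

```text
time: 11.7
tool_pos: [0.5601, -0.0144, 0.0152]
tool_rot: [0.0, 0.046, 0.999, -0.0]
contact_force: [0.2, -0.5, -1.1]
gripper_width: -0.002
```

Call:
drive_tool --series '[[[0.002, -0.0002, 0], [0, 0, 0]], [[0.003, -0.0003, 0], [0, 0, 0]], [[0.003, -0.0003, 0], [0, 0, 0]]]'

```text
time: 12.0
tool_pos: [0.5605, -0.0144, 0.0149]
tool_rot: [-0.003, 0.046, 0.999, 0.0]
contact_force: [-9.8, -0.1, 6.0]
gripper_width: -0.002
```

Run:
```python
from h import *
s=state();print(s['tool_pos'],s['gripper_width'],s['contact_force'])
overlay('side',np.array([.6015,.1075,-.0911]),None,3.03,'pics/o12.png',210,125,120,110,5)
```

```text
[ 0.56051259 -0.01442301  0.01494361] -0.001886165430305955 [-9.78234179 -0.08445654  5.99862427]
```

View pics/o12.png

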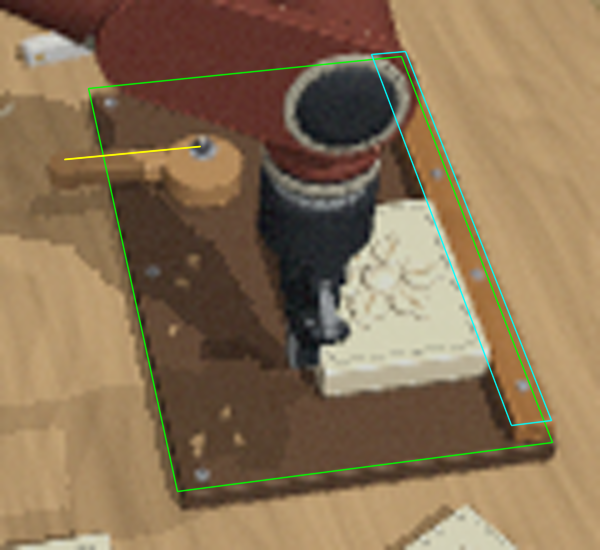

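Run:
```python
from h import *
b=np.array([.6015,.1075,-.0911])
for u in((322,372),(487,350)):
    w=unproj('side',[[u[0]/5+210,u[1]/5+125]],.044)[0,:2];print(w,Rz(-b[2])@(w-b[:2]))
s=state();print(s['joint_pos'],s['tool_pos'])
for q in((.043,-.19),(.043,-.165),(.043,-.0245)):print(q,w2(b,q))
```

```text
[ 0.57041174 -0.03397988] [-0.01808835 -0.14372143]
[ 0.68788187 -0.04333685] [ 0.09974591 -0.14235286]
[-1.58216875e-01  1.03611739e-01  1.89979264e+00 -5.74633458e-04
  1.14448903e+00 -1.63706979e+00] [ 0.56049776 -0.01445054  0.01494119]
(0.043, -0.19) [ 0.62703662 -0.085624  ]
(0.043, -0.165) [ 0.62931097 -0.06072767]
(0.043, -0.0245) [0.64209283 0.07918971]
```

Call:
drive_tool --series '[[[-0.015, 0.001, 0], [0, 0, 0]], [[-0.02, -0.03, 0], [0, 0, 0]], [[-0.022, -0.062, 0], [0, 0, 0]], [[0.01, -0.063, 0], [0, 0, 0]], [[0.04, -0.063, 0], [0, 0, 0]], [[0.065, -0.063, 0], [0, 0, 0]], [[0.065, -0.063, 0], [0, 0, 0]]]'

```text
time: 12.75
tool_pos: [0.6312, -0.0781, 0.0161]
tool_rot: [0.002, 0.046, 0.999, -0.0]
contact_force: [-0.1, 0.4, 0.9]
gripper_width: 0.0
```

Call:
drive_tool --series '[[[0.001, 0.011, 0], [0, 0, 0]], [[0.002, 0.022, 0], [0, 0, 0]], [[0.003, 0.032, 0], [0, 0, 0]], [[0.0039, 0.042, 0], [0, 0, 0]], [[0.0048, 0.052, 0], [0, 0, 0]], [[0.0057, 0.062, 0], [0, 0, 0]], [[0.0066, 0.072, 0], [0, 0, 0]], [[0.0075, 0.082, 0], [0, 0, 0]]]'

```text
time: 13.55
tool_pos: [0.6353, 0.0053, 0.0151]
tool_rot: [-0.0, 0.046, 0.999, 0.0]
contact_force: [-2.8, -1.6, -0.6]
gripper_width: -0.002
```

Run:
```python
from h import *
s=state();b=np.array([.6015,.1075,-.0911]);print(s['tool_pos'],Rz(-b[2])@(s['tool_pos'][:2]-b[:2]),s['contact_force'])
overlay('side',b,None,3.03,'pics/o13.png',210,125,120,110,5)
```

```text
[0.6352732  0.00530981 0.01505695] [ 0.04292981 -0.09869395] [-2.80682466 -1.55599033 -0.59405976]
```

View pics/o13.png

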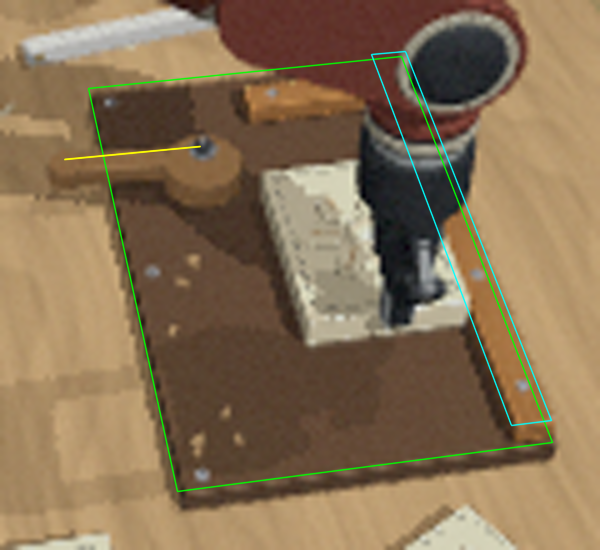

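Call:
drive_tool --series '[[[0.0009, 0.01, 0], [0, 0, 0]], [[0.0018, 0.02, 0], [0, 0, 0]], [[0.0027, 0.03, 0], [0, 0, 0]], [[0.0036, 0.04, 0], [0, 0, 0]], [[0.0045, 0.05, 0], [0, 0, 0]], [[0.0055, 0.06, 0], [0, 0, 0]], [[0.0059, 0.065, 0], [0, 0, 0]], [[0.0059, 0.065, 0], [0, 0, 0]]]'

```text
time: 14.4
tool_pos: [0.6415, 0.0705, 0.0153]
tool_rot: [0.0, 0.046, 0.999, 0.001]
contact_force: [0.1, 0.3, 0.4]
gripper_width: 0.006
```

Run:
```python
from h import *
s=state();b=np.array([.6015,.1075,-.0911]);print(s['tool_pos'],Rz(-b[2])@(s['tool_pos'][:2]-b[:2]),s['contact_force'])
overlay('side',b,None,3.03,'pics/o14.png',210,125,120,110,5)
```

```text
[0.64153642 0.07053984 0.01528617] [ 0.04323282 -0.03316462] [0.10679044 0.28495719 0.44536576]
```

View pics/o14.png

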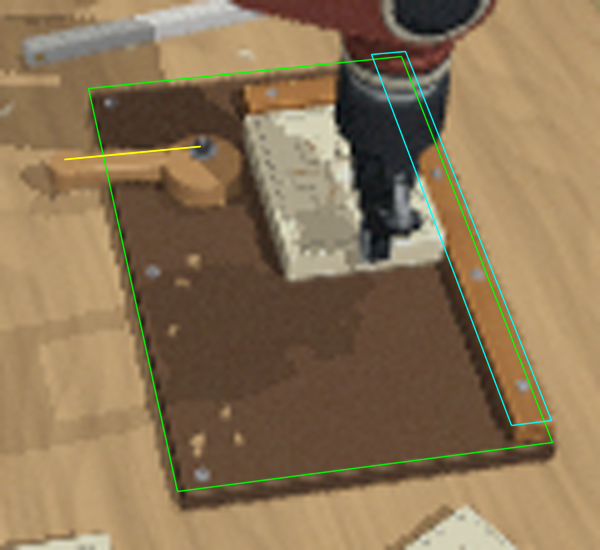

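Nearly at the stop. Pushing on in small steps until the force rises.

Call:
drive_tool --series '[[[0.0002, 0.002, 0], [0, 0, 0]], [[0.0004, 0.004, 0], [0, 0, 0]], [[0.0005, 0.006, 0], [0, 0, 0]], [[0.0005, 0.006, 0], [0, 0, 0]]]'

```text
time: 14.85
tool_pos: [0.6419, 0.0754, 0.0153]
tool_rot: [0.0, 0.046, 0.999, 0.0]
contact_force: [-0.3, -1.4, -0.1]
gripper_width: 0.002
```

Call:
drive_tool --series '[[[0.0002, 0.002, 0], [0, 0, 0]], [[0.0003, 0.003, 0], [0, 0, 0]], [[0.0003, 0.003, 0], [0, 0, 0]]]'

```text
time: 15.15
tool_pos: [0.6421, 0.0785, 0.0153]
tool_rot: [0.0, 0.046, 0.999, 0.0]
contact_force: [0.6, -0.9, 0.9]
gripper_width: -0.001
```

Call:
drive_tool --series '[[[0.0002, 0.002, 0], [0, 0, 0]], [[0.0003, 0.003, 0], [0, 0, 0]], [[0.0003, 0.003, 0], [0, 0, 0]]]'

```text
time: 15.45
tool_pos: [0.6424, 0.0815, 0.0153]
tool_rot: [0.0, 0.046, 0.999, 0.0]
contact_force: [-0.1, -0.9, 0.5]
gripper_width: 0.0
```

Call:
drive_tool --series '[[[0.0002, 0.002, 0], [0, 0, 0]], [[0.0003, 0.003, 0], [0, 0, 0]], [[0.0003, 0.003, 0], [0, 0, 0]]]'

```text
time: 15.75
tool_pos: [0.6427, 0.0846, 0.0153]
tool_rot: [0.0, 0.046, 0.999, 0.0]
contact_force: [0.3, -1.4, 0.8]
gripper_width: -0.001
```

Run:
```python
from h import *
s=state();b=np.array([.6015,.1075,-.0911]);print(s['tool_pos'],Rz(-b[2])@(s['tool_pos'][:2]-b[:2]),s['contact_force'])
overlay('side',b,np.array([*w2(b,(.04,.07)),b[2]]),3.03,'pics/o15.png',210,125,120,110,5)
```

```text
[0.64268713 0.08459303 0.01525849] [ 0.04310028 -0.01906502] [ 0.25501825 -1.35667056  0.82510197]
```

View pics/o15.png

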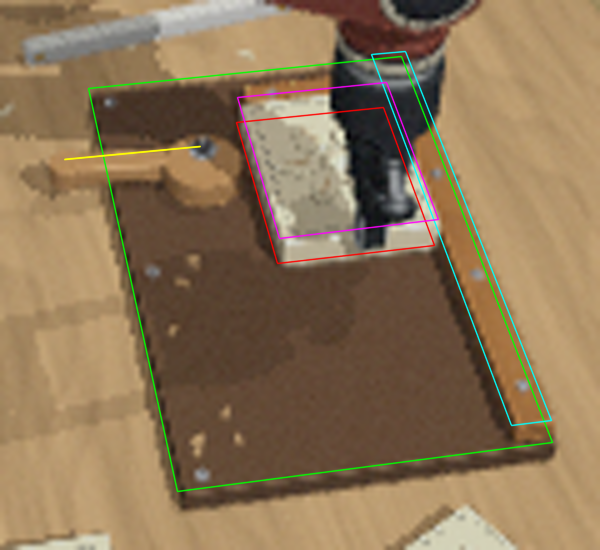

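Call:
drive_tool --series '[[[0.0002, 0.002, 0], [0, 0, 0]], [[0.0003, 0.003, 0], [0, 0, 0]], [[0.0003, 0.003, 0], [0, 0, 0]]]'

```text
time: 16.1
tool_pos: [0.643, 0.0872, 0.0152]
tool_rot: [-0.0, 0.046, 0.999, -0.0]
contact_force: [0.4, -1.9, 2.0]
gripper_width: -0.004
```

Call:
drive_tool --series '[[[0.0002, 0.002, 0], [0, 0, 0]], [[0.0003, 0.003, 0], [0, 0, 0]], [[0.0003, 0.003, 0], [0, 0, 0]]]'

```text
time: 16.4
tool_pos: [0.6431, 0.0874, 0.0152]
tool_rot: [-0.0, 0.046, 0.999, -0.003]
contact_force: [-1.7, -11.1, 2.4]
gripper_width: -0.002
```

Call:
drive_tool --series '[[[-0.001, -0.02, 0], [0, 0, 0]], [[-0.002, -0.03, 0.03], [0, 0, 0]], [[-0.02, -0.03, 0.08], [0, 0, 0]], [[-0.07, -0.03, 0.1], [0, 0, 0]], [[-0.12, -0.03, 0.1], [0, 0, 0]], [[-0.17, -0.03, 0.1], [0, 0, 0]], [[-0.2, -0.02, 0.1], [0, 0, 0]], [[-0.21, -0.02, 0.1], [0, 0, 0]]]'

```text
time: 17.2
tool_pos: [0.4301, 0.0717, 0.1141]
tool_rot: [-0.001, 0.045, 0.999, 0.001]
contact_force: [0.2, 0.3, -0.1]
gripper_width: -0.002
```

Run:
```python
from h import *
from m import measure
s=state();b=measure();print(s['tool_pos'],s['contact_force'])
b=np.array([.6015,.1075,-.0911])
for c in('top','side'):
    for n in('panel_corner','panel','lever_end'):print(c,n,[(np.round(r['location'],3),round(r['confidence'],2)) for r in place_of(c,n)])
overlay('side',b,np.array([*w2(b,(.04,.07)),b[2]]),3.03,'pics/o16.png',210,125,120,110,5)
f=grab_frame('side')[:,:,::-1];cv2.imwrite('pics/o16b.png',cv2.resize(f[135:195,210:310],None,fx=8,fy=8,interpolation=cv2.INTER_CUBIC))
```

```text
board [ 0.6017  0.1067 -0.0818] res mm [-0.3  1.9 -0.7  0.5 -0.9  1.3 -0.5  0.5 -0.6  0.9  2.8 -3.3 -1.3 -7.1
 -3.7  1.1  2.6  3.1  3.2 -2.7]
bolt [0.5515 0.2112] lever ang [2.988, 3.056] [[0.448 0.227]
 [0.453 0.22 ]]
[0.43005076 0.07171677 0.1141072 ] [ 0.18121586  0.26321616 -0.05770681]
top panel_corner [(array([ 0.607, -0.283,  0.   ]), 0.82), (array([0.716, 0.254, 0.017]), 0.59)]
top panel [(array([ 0.31 , -0.227, -0.003]), 0.93), (array([ 0.619, -0.214,  0.005]), 0.91), (array([0.647, 0.176, 0.016]), 0.84)]
top lever_end [(array([0.448, 0.227, 0.041]), 0.86)]
side panel_corner [(array([ 0.607, -0.282,  0.001]), 0.93), (array([ 0.22 , -0.333,  0.004]), 0.87)]
side panel [(array([ 0.621, -0.214,  0.002]), 0.9), (array([ 0.308, -0.229, -0.003]), 0.68), (array([0.65 , 0.176, 0.018]), 0.6)]
side lever_end [(array([0.453, 0.22 , 0.044]), 0.8)]
```

View pics/o16.png

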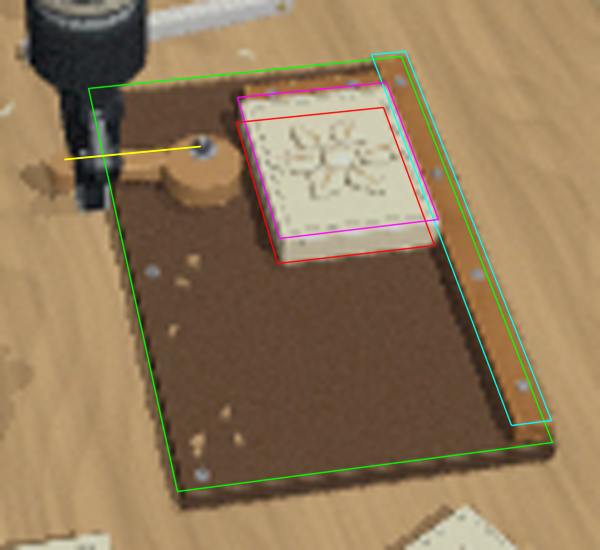

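View pics/o16b.png

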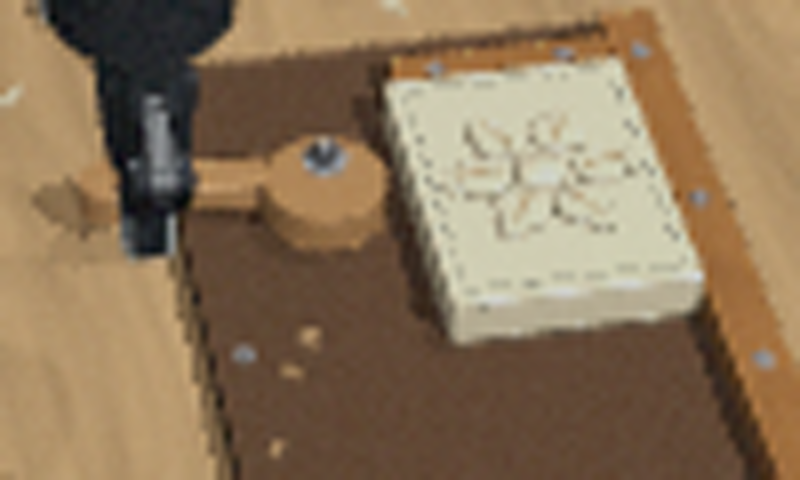

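Call:
drive_tool --series '[[[0.005, 0.05, 0], [0, 0, 0]], [[0.01, 0.1, 0], [0, 0, 0]], [[0.015, 0.148, 0], [0, 0, 0]], [[0.022, 0.19, 0], [0, 0, 0]], [[0.022, 0.203, -0.03], [0, 0, 0]], [[0.022, 0.203, -0.07], [0, 0, 0]], [[0.022, 0.203, -0.1], [0, 0, 0]], [[0.022, 0.203, -0.101], [0, 0, 0]]]'

```text
time: 19.1
tool_pos: [0.451, 0.2718, 0.0092]
tool_rot: [-0.005, 0.046, 0.999, -0.002]
contact_force: [-0.5, -0.3, -0.3]
gripper_width: 0.002
```

Run:
```python
from h import *
s=state();print(s['tool_pos'],s['contact_force'])
b=np.array([.6015,.1075,-.0911]);print(proj('top',s['tool_pos']))
overlay('side',b,None,3.03,'pics/o17.png',200,105,120,110,5)
bo=w2(b,(-.0586,.1))
# tool path: radius .1 to bolt; tool on trailing side by d=11+14
for a in np.arange(2.95,4.15,.1):
    u=np.array([np.cos(a),np.sin(a)]);n=np.array([np.sin(a),-np.cos(a)]);print(round(a,2),(bo+.098*u+.025*n).round(4))
```

```text
[0.45100153 0.27181536 0.00918827] [-0.50254648 -0.29264489 -0.32348825]
[[191.95367314 213.00778896]]
2.95 [0.4608 0.2556]
3.05 [0.4569 0.2463]
3.15 [0.454  0.2366]
3.25 [0.4521 0.2267]
3.35 [0.4512 0.2166]
3.45 [0.4513 0.2065]
3.55 [0.4524 0.1964]
3.65 [0.4545 0.1865]
3.75 [0.4575 0.1769]
3.85 [0.4616 0.1676]
3.95 [0.4665 0.1588]
4.05 [0.4723 0.1505]
4.15 [0.4788 0.1428]
```

View pics/o17.png

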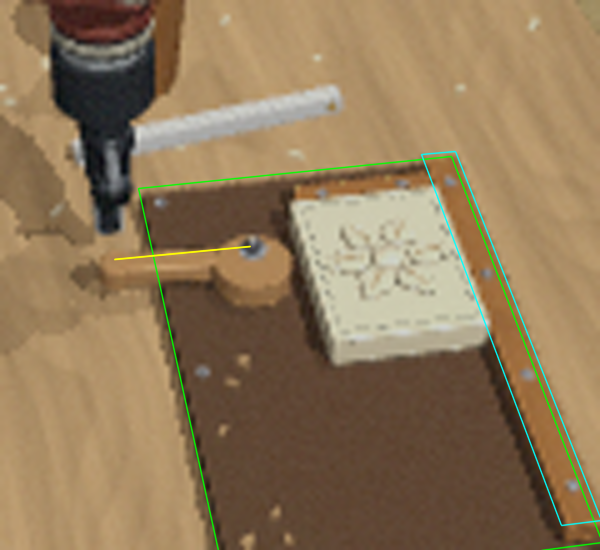

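Call:
drive_tool --series '[[[0, -0.012, 0], [0, 0, 0]], [[0.001, -0.024, 0], [0, 0, 0]], [[0.001, -0.035, 0], [0, 0, 0]], [[0, -0.045, 0], [0, 0, 0]], [[-0.001, -0.055, 0], [0, 0, 0]], [[-0.001, -0.065, 0], [0, 0, 0]], [[0, -0.075, 0], [0, 0, 0]], [[0.001, -0.08, 0], [0, 0, 0]]]'

```text
time: 19.95
tool_pos: [0.4573, 0.1928, 0.0158]
tool_rot: [0.001, 0.046, 0.999, 0.001]
contact_force: [-1.5, 1.4, 7.2]
gripper_width: -0.001
```

Run:
```python
from h import *
s=state();print(s['tool_pos'],s['contact_force'])
b=np.array([.6015,.1075,-.0911])
overlay('side',b,None,3.6,'pics/o18.png',200,105,120,110,5)
```

```text
[0.45733321 0.19281357 0.01578192] [-1.52648687  1.37709186  7.19734614]
```

View pics/o18.png

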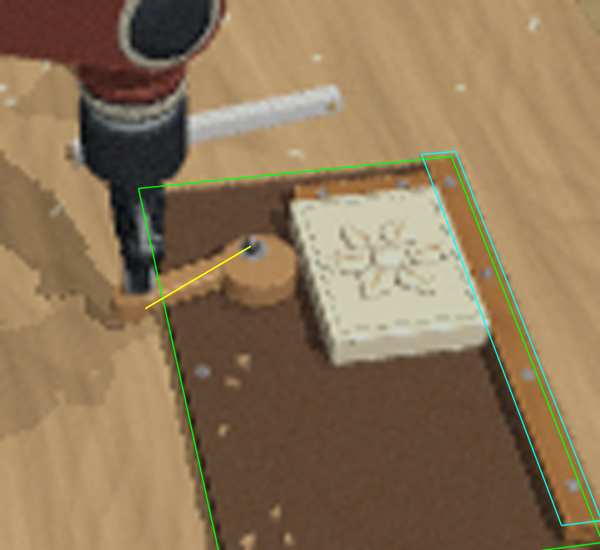

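Call:
drive_tool --series '[[[0, 0, 0.006], [0, 0, 0]], [[0, 0, 0.01], [0, 0, 0]], [[0, 0, 0.01], [0, 0, 0]]]'

```text
time: 20.3
tool_pos: [0.4565, 0.1933, 0.0247]
tool_rot: [0.0, 0.046, 0.999, 0.0]
contact_force: [0.5, 0.2, 0.9]
gripper_width: -0.001
```

Run:
```python
from h import *
s=state();print(s['tool_pos'],s['contact_force'])
f=grab_frame('side')[:,:,::-1];cv2.imwrite('pics/o19.png',cv2.resize(f[135:185,205:265],None,fx=10,fy=10,interpolation=cv2.INTER_CUBIC))
print((proj('side',[s['tool_pos']+np.array([0,0,z]) for z in(0,.01,.02)])-[205,135])*10)
```

```text
[0.45647102 0.19325455 0.02473834] [0.51990631 0.21938863 0.91615203]
[[220.37185117 302.46477825]
 [219.73631292 283.09879773]
 [219.09474168 263.54898088]]
```

View pics/o19.png

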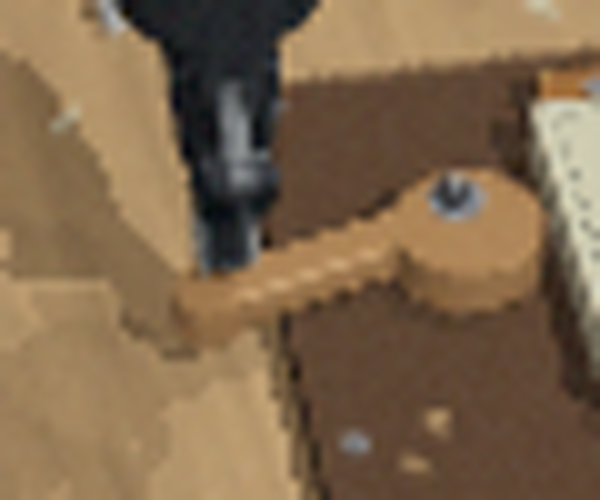

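Call:
drive_tool --series '[[[-0.003, -0.005, -0.003], [0, 0, 0]], [[-0.002, -0.012, -0.003], [0, 0, 0]], [[0, -0.018, -0.003], [0, 0, 0]], [[0.003, -0.025, -0.003], [0, 0, 0]], [[0.003, -0.025, -0.003], [0, 0, 0]]]'

```text
time: 20.85
tool_pos: [0.4598, 0.1674, 0.0213]
tool_rot: [0.0, 0.047, 0.999, -0.0]
contact_force: [0.3, 0.3, -0.1]
gripper_width: 0.003
```

Run:
```python
from h import *
s=state();print(s['tool_pos'],s['contact_force'])
f=grab_frame('side')[:,:,::-1];cv2.imwrite('pics/o20.png',cv2.resize(f[135:185,205:265],None,fx=10,fy=10,interpolation=cv2.INTER_CUBIC))
```

```text
[0.45976439 0.16743309 0.0212618 ] [ 0.26879223  0.30063777 -0.12010913]
```

View pics/o20.png

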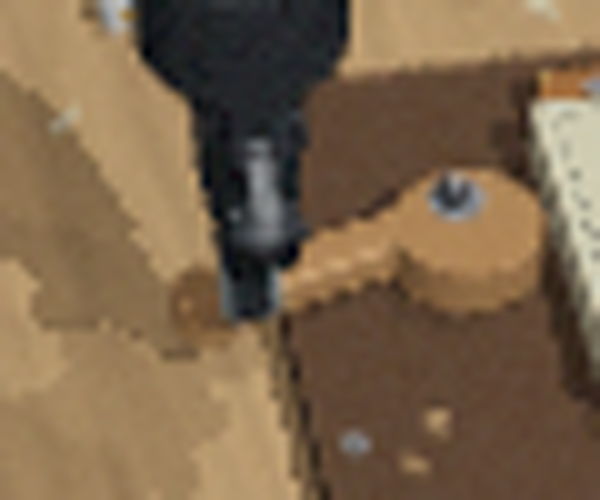

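Call:
drive_tool --series '[[[0, 0.0, 0.04], [0, 0, 0]], [[0, 0.04, 0.05], [0, 0, 0]], [[-0.002, 0.08, 0.05], [0, 0, 0]], [[-0.002, 0.08, 0.05], [0, 0, 0]]]'

```text
time: 21.3
tool_pos: [0.4577, 0.2519, 0.0726]
tool_rot: [0.001, 0.044, 0.999, 0.001]
contact_force: [-0.3, 0.1, -0.2]
gripper_width: 0.001
```

Run:
```python
from h import *
s=state();print(s['tool_pos'],s['contact_force'])
for c in('side','top'):
    grab_frame(c);print(c,[(np.round(r['location'],3),round(r['confidence'],2)) for r in place_of(c,'lever_end')])
f=grab_frame('side')[:,:,::-1];cv2.imwrite('pics/o21.png',cv2.resize(f[135:185,205:265],None,fx=10,fy=10,interpolation=cv2.INTER_CUBIC))
for a in(3.3,3.4,3.5,3.6):print(a,(proj('side',[*(np.array([.552,.2125])+.105*np.array([np.cos(a),np.sin(a)])),.042])-[205,135])*10)
```

```text
[0.45767405 0.25193239 0.07256603] [-0.34468357  0.10139121 -0.15667025]
side [(array([0.452, 0.182, 0.045]), 0.61), (array([ 0.601,  0.11 , -0.004]), 0.22)]
top [(array([0.446, 0.189, 0.042]), 0.91)]
3.3 [[196.47337469 267.8988011 ]]
3.4 [[208.31598126 284.97838678]]
3.5 [[222.74810032 301.26035636]]
3.6 [[239.64408198 316.55826268]]
```

View pics/o21.png

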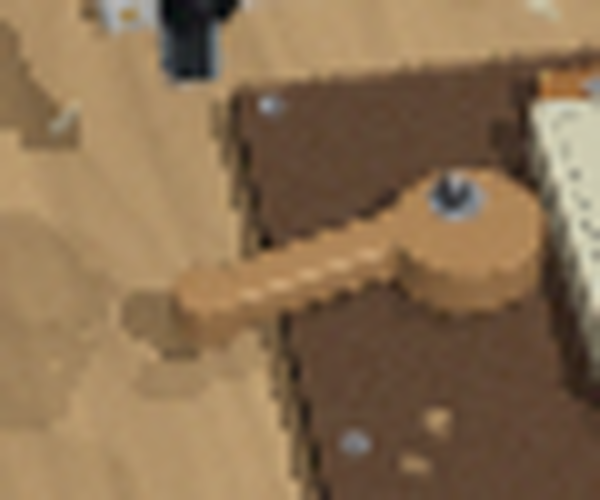

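Call:
drive_tool --series '[[[-0.006, -0.012, -0.03], [0, 0, 0]], [[-0.006, -0.012, -0.055], [0, 0, 0]], [[-0.006, -0.012, -0.066], [0, 0, 0]], [[-0.006, -0.012, -0.07], [0, 0, 0]], [[-0.006, -0.012, -0.07], [0, 0, 0]]]'

```text
time: 22.05
tool_pos: [0.4514, 0.2361, 0.0012]
tool_rot: [-0.0, 0.046, 0.999, -0.0]
contact_force: [-0.0, -0.4, -1.0]
gripper_width: -0.002
```

Call:
drive_tool --series '[[[0, 0, -0.003], [0, 0, 0]], [[0, 0, -0.006], [0, 0, 0]], [[0, 0, -0.008], [0, 0, 0]], [[0, 0, -0.008], [0, 0, 0]]]'

```text
time: 22.45
tool_pos: [0.4512, 0.2364, -0.0068]
tool_rot: [-0.0, 0.046, 0.999, -0.0]
contact_force: [-0.3, 0.6, 0.2]
gripper_width: -0.003
```

Run:
```python
from h import *
s=state();print(s['tool_pos'],s['contact_force'])
f=grab_frame('side')[:,:,::-1];cv2.imwrite('pics/o22.png',cv2.resize(f[125:175,205:265],None,fx=10,fy=10,interpolation=cv2.INTER_CUBIC))
print((proj('side',[s['tool_pos']+np.array([0,0,z]) for z in(0,.01,.02)])-[205,125])*10)
```

```text
[ 0.45119511  0.23642311 -0.00679511] [-0.33066124  0.64980498  0.17345117]
[[183.88522904 390.36769091]
 [183.10319224 371.56633722]
 [182.3139705  352.59224669]]
```

View pics/o22.png

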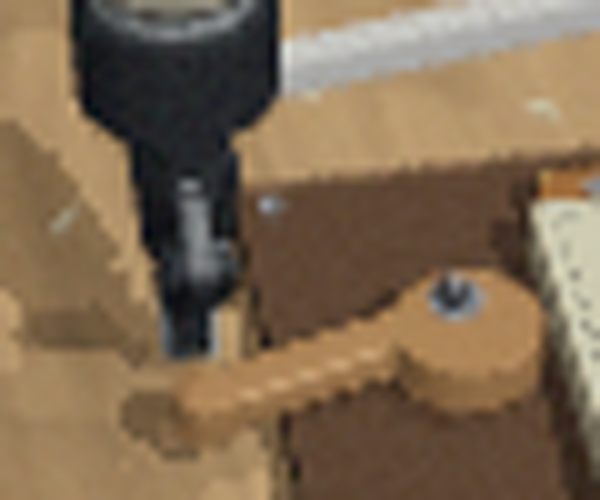

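Call:
drive_tool --series '[[[0, 0, 0.007], [0, 0, 0]], [[0, -0.015, 0.007], [0, 0, 0]], [[0, -0.025, 0.007], [0, 0, 0]], [[0, -0.032, 0.007], [0, 0, 0]], [[0.001, -0.04, 0.007], [0, 0, 0]], [[0.002, -0.046, 0.007], [0, 0, 0]], [[0.002, -0.046, 0.007], [0, 0, 0]]]'

```text
time: 23.2
tool_pos: [0.4532, 0.1894, 0.0002]
tool_rot: [-0.0, 0.046, 0.999, -0.0]
contact_force: [-0.1, 0.5, 0.3]
gripper_width: -0.001
```

Run:
```python
from h import *
s=state();print(s['tool_pos'],s['contact_force'])
f=grab_frame('side')[:,:,::-1];cv2.imwrite('pics/o23.png',cv2.resize(f[125:185,205:265],None,fx=10,fy=10,interpolation=cv2.INTER_CUBIC))
```

```text
[4.53205292e-01 1.89415520e-01 1.79146376e-04] [-0.12955247  0.47764357  0.27620295]
```

View pics/o23.png

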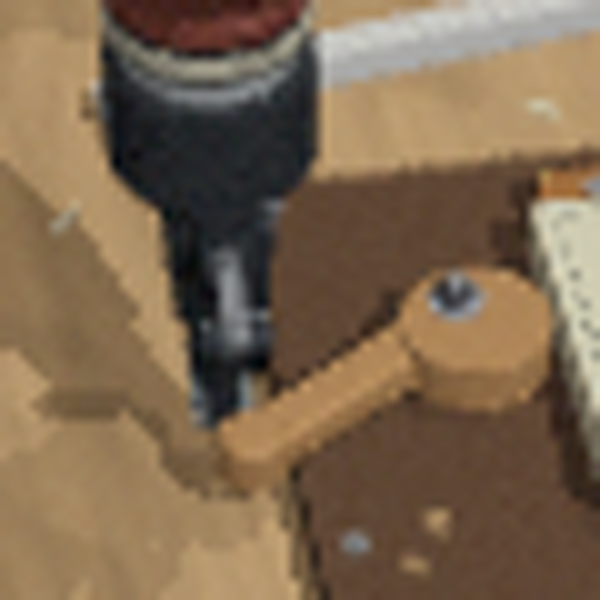

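Call:
drive_tool --series '[[[0.004, -0.003, 0], [0, 0, 0]], [[0.007, -0.007, 0], [0, 0, 0]], [[0.01, -0.011, 0], [0, 0, 0]], [[0.01, -0.011, 0], [0, 0, 0]]]'

```text
time: 23.65
tool_pos: [0.4631, 0.1788, -0.0002]
tool_rot: [-0.0, 0.046, 0.999, -0.0]
contact_force: [-0.8, 0.1, -0.5]
gripper_width: -0.001
```

Run:
```python
from h import *
s=state();print(s['tool_pos'],s['contact_force'])
for c in('side','top'):
    grab_frame(c);print(c,[(np.round(r['location'],3),round(r['confidence'],2), round(float(np.arctan2(*(r['location'][:2]-np.array([.5515,.2125]))[::-1]))%6.283,2)) for r in place_of(c,'lever_end')])
f=grab_frame('side')[:,:,::-1];cv2.imwrite('pics/o24.png',cv2.resize(f[125:185,205:265],None,fx=10,fy=10,interpolation=cv2.INTER_CUBIC))
```

```text
[ 4.63109106e-01  1.78793836e-01 -1.96718651e-04] [-0.79363848  0.1032591  -0.54945604]
side [(array([0.468, 0.144, 0.043]), 0.78, 3.83)]
top []
```

View pics/o24.png

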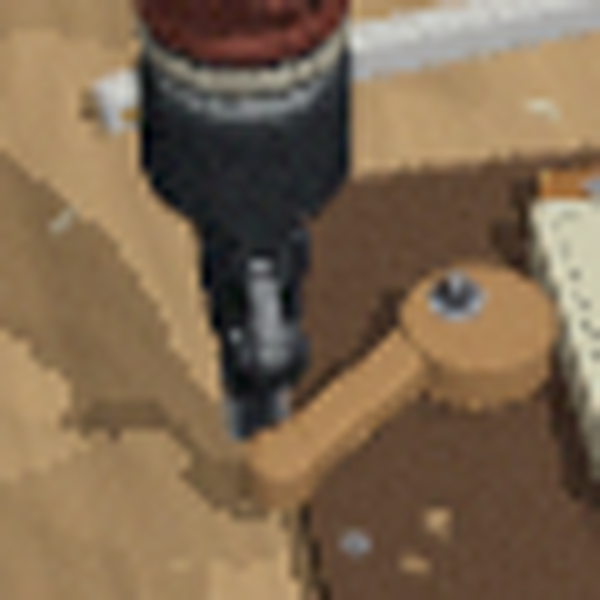

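Call:
drive_tool --series '[[[0.0, 0.0, 0.002], [0, 0, 0]], [[0.002, -0.002, 0.002], [0, 0, 0]], [[0.004, -0.004, 0.002], [0, 0, 0]], [[0.006, -0.006, 0.002], [0, 0, 0]], [[0.006, -0.006, 0.002], [0, 0, 0]]]'

```text
time: 24.4
tool_pos: [0.4693, 0.173, 0.0021]
tool_rot: [-0.0, 0.046, 0.999, -0.0]
contact_force: [-2.6, 0.7, -0.2]
gripper_width: -0.001
```

Call:
drive_tool --series '[[[0.001, -0.001, 0], [0, 0, 0]], [[0.002, -0.002, 0], [0, 0, 0]], [[0.002, -0.002, 0], [0, 0, 0]]]'

```text
time: 24.7
tool_pos: [0.4712, 0.1712, 0.0021]
tool_rot: [-0.0, 0.046, 0.999, -0.0]
contact_force: [-1.7, 0.4, -0.9]
gripper_width: 0.001
```

Run:
```python
from h import *
s=state();print(s['tool_pos'],s['contact_force'])
for c in('side',):
    grab_frame(c);print(c,[(np.round(r['location'],3),round(r['confidence'],2), round(float(np.arctan2(*(r['location'][:2]-np.array([.5515,.2125]))[::-1]))%6.283,2)) for r in place_of(c,'lever_end')])
f=grab_frame('side')[:,:,::-1];cv2.imwrite('pics/o25.png',cv2.resize(f[125:185,205:285],None,fx=10,fy=10,interpolation=cv2.INTER_CUBIC))
```

```text
[0.4712462  0.17121352 0.00212387] [-1.67485826  0.37304206 -0.88929937]
side [(array([0.476, 0.134, 0.042]), 0.72, 3.95), (array([ 0.601,  0.109, -0.002]), 0.61, 5.16)]
```

View pics/o25.png

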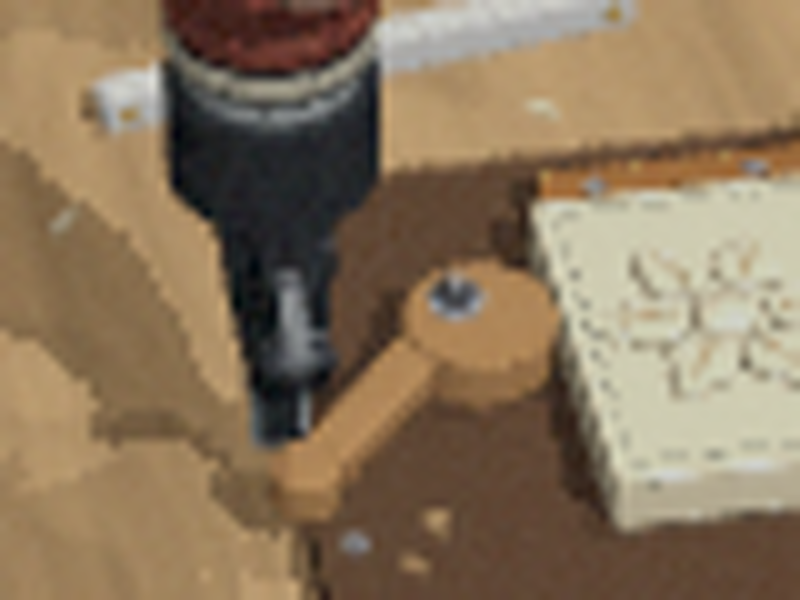

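Call:
drive_tool --series '[[[0.001, -0.001, 0], [0, 0, 0]], [[0.002, -0.002, 0], [0, 0, 0]], [[0.002, -0.002, 0], [0, 0, 0]]]'

```text
time: 25.15
tool_pos: [0.4733, 0.1692, 0.0022]
tool_rot: [-0.0, 0.046, 0.999, -0.0]
contact_force: [-1.0, 0.3, -0.7]
gripper_width: 0.001
```

Call:
drive_tool --series '[[[0.001, -0.001, 0], [0, 0, 0]], [[0.002, -0.002, 0], [0, 0, 0]], [[0.002, -0.002, 0], [0, 0, 0]]]'

```text
time: 25.45
tool_pos: [0.4752, 0.1672, 0.0022]
tool_rot: [-0.0, 0.046, 0.999, -0.0]
contact_force: [-3.2, -0.0, -0.1]
gripper_width: -0.003
```

Call:
drive_tool --series '[[[0.001, -0.001, 0], [0, 0, 0]], [[0.0015, -0.0015, 0], [0, 0, 0]], [[0.0015, -0.0015, 0], [0, 0, 0]]]'

```text
time: 25.75
tool_pos: [0.476, 0.1661, 0.002]
tool_rot: [-0.001, 0.046, 0.999, 0.0]
contact_force: [-4.4, 2.0, 1.1]
gripper_width: -0.002
```

Run:
```python
from h import *
s=state();print(s['tool_pos'],s['contact_force'])
for c in('side',):
    grab_frame(c);print(c,[(np.round(r['location'],3),round(r['confidence'],2), round(float(np.arctan2(*(r['location'][:2]-np.array([.5515,.2125]))[::-1]))%6.283,2)) for r in place_of(c,'lever_end')])
    print(state()['contact_force'])
f=grab_frame('side')[:,:,::-1];cv2.imwrite('pics/o26.png',cv2.resize(f[125:185,205:285],None,fx=10,fy=10,interpolation=cv2.INTER_CUBIC))
```

```text
[0.47596226 0.16611306 0.00196361] [-4.36690028  2.04144702  1.06748472]
side [(array([0.482, 0.13 , 0.042]), 0.7, 4.01)]
[-4.34013838  2.73075706  1.24653672]
```

View pics/o26.png

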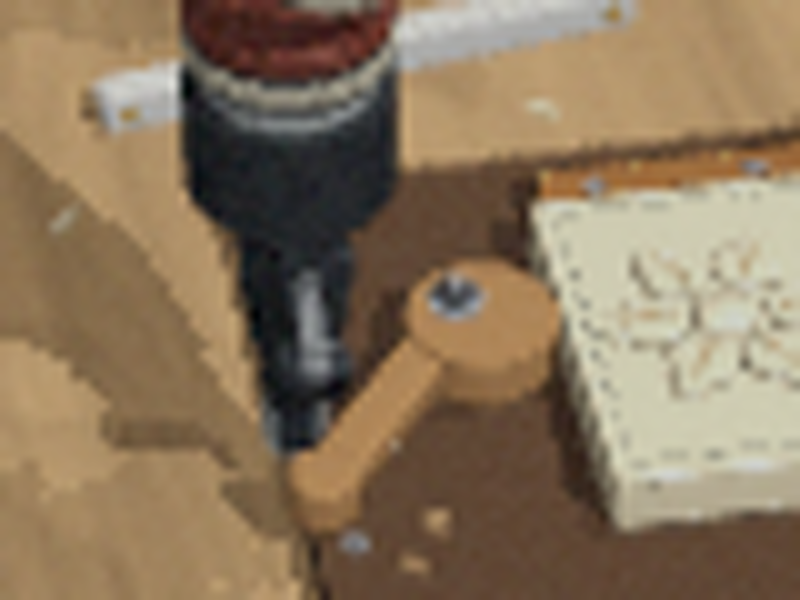

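Call:
drive_tool --series '[[[0.001, -0.001, 0], [0, 0, 0]], [[0.002, -0.002, 0], [0, 0, 0]], [[0.002, -0.002, 0], [0, 0, 0]], [[0.002, -0.002, 0], [0, 0, 0]]]'

```text
time: 26.3
tool_pos: [0.477, 0.1647, 0.0019]
tool_rot: [-0.002, 0.046, 0.999, 0.001]
contact_force: [-6.7, 4.3, 3.2]
gripper_width: -0.003
```

Call:
drive_tool --series '[[[-0.006, 0.006, 0], [0, 0, 0]], [[-0.015, 0.02, 0.0], [0, 0, 0]], [[-0.02, 0.03, 0.03], [0, 0, 0]], [[-0.02, 0.04, 0.08], [0, 0, 0]], [[-0.03, 0.05, 0.12], [0, 0, 0]], [[-0.05, 0.07, 0.15], [0, 0, 0]], [[-0.08, 0.1, 0.17], [0, 0, 0]], [[-0.08, 0.1, 0.17], [0, 0, 0]]]'

```text
time: 27.1
tool_pos: [0.3995, 0.2674, 0.1774]
tool_rot: [0.005, 0.044, 0.999, 0.003]
contact_force: [1.5, -0.2, -0.1]
gripper_width: 0.002
```

Run:
```python
from h import *
from m import measure
s=state();print(s['tool_pos'],s['contact_force'])
b=measure()
for c in('top','side'):
    for n in('panel','panel_corner','mallet','gouge','rule'):print(c,n,[(np.round(r['location'],3),round(r['confidence'],2)) for r in place_of(c,n)])
b=np.array([.6015,.1075,-.0911])
overlay('side',b,np.array([*w2(b,(.04,.07)),b[2]]),4.02,'pics/o27.png',210,125,120,110,5)
f=grab_frame('side')[:,:,::-1];cv2.imwrite('pics/o28.png',cv2.resize(f[130:190,220:310],None,fx=8,fy=8,interpolation=cv2.INTER_CUBIC))
```

```text
[0.39945021 0.26743455 0.17739756] [ 1.45012097 -0.17430619 -0.14216289]
board [ 0.6012  0.1071 -0.0911] res mm [-0.2 -0.2  1.5  4.2  1.6 -0.  -3.   2.8  0.9 -1.7 -2.5 -4.6 -5.1  1.4
  2.2 -0.7  2.4 -1. ]
bolt [0.5519 0.212 ] lever ang [-2.32, -2.258] [[0.48  0.135]
 [0.484 0.129]]
top panel [(array([ 0.31 , -0.224, -0.002]), 0.93), (array([ 0.619, -0.217,  0.003]), 0.89), (array([ 0.264,  0.333, -0.002]), 0.69), (array([0.65 , 0.178, 0.015]), 0.68)]
top panel_corner [(array([ 0.606, -0.285,  0.   ]), 0.9), (array([0.71 , 0.253, 0.019]), 0.72)]
top mallet [(array([0.699, 0.089, 0.019]), 0.27), (array([0.552, 0.214, 0.046]), 0.16)]
top gouge [(array([0.649, 0.178, 0.015]), 0.59), (array([ 0.264,  0.334, -0.003]), 0.49)]
top rule [(array([0.566, 0.41 , 0.   ]), 0.57)]
side panel [(array([ 0.619, -0.216,  0.003]), 0.85), (array([ 0.308, -0.23 , -0.005]), 0.74), (array([0.652, 0.175, 0.018]), 0.68)]
side panel_corner [(array([ 0.606, -0.283,  0.   ]), 0.97), (array([ 0.216, -0.331,  0.004]), 0.96), (array([0.71 , 0.246, 0.02 ]), 0.56)]
side mallet [(array([ 0.527,  0.5  , -0.004]), 0.72)]
side gouge [(array([ 0.265,  0.339, -0.001]), 0.79), (array([0.7  , 0.098, 0.019]), 0.25)]
side rule [(array([ 0.569,  0.41 , -0.003]), 0.52)]
```

View pics/o27.png

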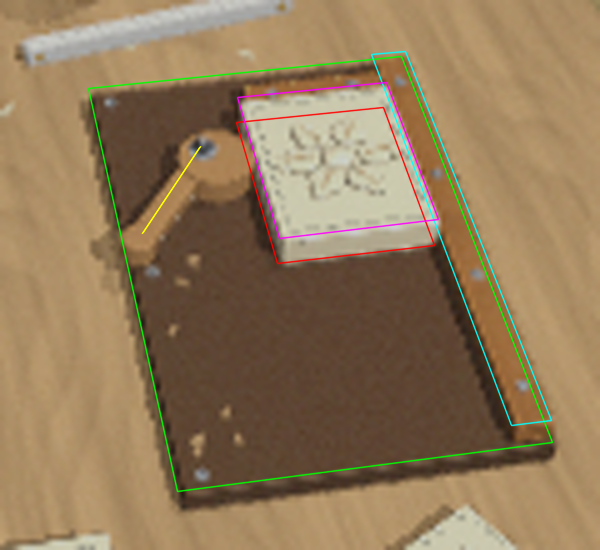

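View pics/o28.png

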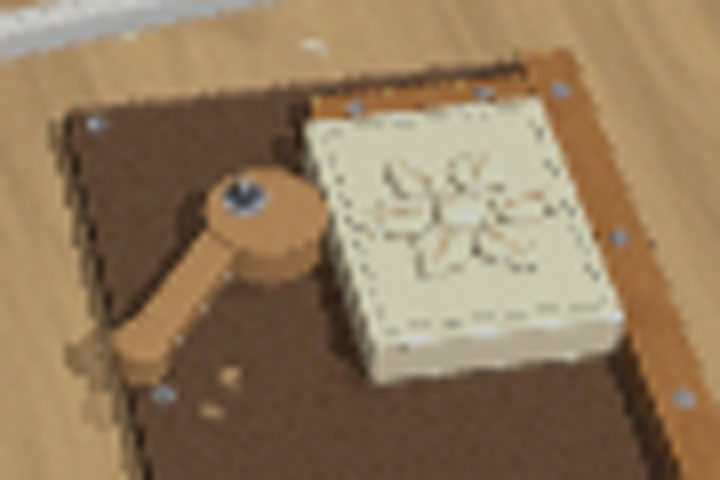

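Run:
```python
from f import *
b=np.array([.6015,.1075,-.0911]);t=np.array([*w2(b,(.04,.07)),b[2]])
for c in('side','top'):
    r=fit(c,t)
    if r is None: continue
    m,cf=r;C=lambda p:np.abs(cv2.GaussianBlur(m.astype(float),(0,0),.7)-cv2.GaussianBlur(sil(c,p),(0,0),.7)).sum()
    res=minimize(C,t,method='Nelder-Mead',options=dict(initial_simplex=[t,t+[.008,0,0],t+[0,.008,0],t+[0,0,.06]]))
    print(c,cf,m.sum(),res.x.round(4),res.fun,C(t))
# colour edges: board yaw from fence inner edge & panel right top edge in side view
g=cv2.resize(grab_frame('side'),None,fx=1,fy=1)
w=unproj('side',np.array([(545,97),(622,318),(308,120),(372,362)])/8+[220,130],.044)[:,:2]
print('panel far edge yaw',np.arctan2(-(w[0]-w[1])[0],(w[0]-w[1])[1]),'near',np.arctan2(-(w[2]-w[3])[0],(w[2]-w[3])[1]))
q=unproj('side',np.array([(575,50),(683,318)])/8+[220,130],.036)[:,:2];print('fence outer',np.arctan2(-(q[0]-q[1])[0],(q[0]-q[1])[1]))
```

```text
side 0.72 1127 [ 0.6494  0.1759 -0.0573] 45.9974903583271 80.12162489583683
top 0.6 1564 [ 0.6438  0.1713 -0.0366] 157.58638315471023 205.4384759472709
panel far edge yaw -0.11099391559565958 near -0.11332796727189112
fence outer -0.08668279439715582
```

Call:
drive_tool --series '[[[0.03, -0.03, 0], [0, 0, 0]], [[0.06, -0.06, 0], [0, 0, 0]], [[0.09, -0.09, 0], [0, 0, 0]], [[0.12, -0.12, -0.01], [0, 0, 0]], [[0.145, -0.149, -0.04], [0, 0, 0]], [[0.145, -0.149, -0.08], [0, 0, 0]], [[0.145, -0.149, -0.11], [0, 0, 0]], [[0.145, -0.149, -0.11], [0, 0, 0]]]'

```text
time: 29.45
tool_pos: [0.5395, 0.1141, 0.0566]
tool_rot: [-0.005, 0.046, 0.999, -0.001]
contact_force: [-0.9, 0.1, -1.7]
gripper_width: 0.0
```

Call:
drive_tool --series '[[[0, 0, -0.025], [0, 0, 0]], [[0, 0, -0.045], [0, 0, 0]], [[0, 0, -0.057], [0, 0, 0]], [[0, 0, -0.057], [0, 0, 0]]]'

```text
time: 29.85
tool_pos: [0.543, 0.115, 0.0047]
tool_rot: [-0.001, 0.046, 0.999, -0.0]
contact_force: [-0.5, -0.3, -0.2]
gripper_width: -0.001
```

Call:
drive_tool --series '[[[0.006, -0.0005, 0], [0, 0, 0]], [[0.012, -0.001, 0], [0, 0, 0]], [[0.018, -0.0016, 0], [0, 0, 0]], [[0.022, -0.002, 0], [0, 0, 0]], [[0.025, -0.0022, 0], [0, 0, 0]], [[0.025, -0.0022, 0], [0, 0, 0]]]'

```text
time: 30.45
tool_pos: [0.5693, 0.1126, 0.0054]
tool_rot: [0.0, 0.046, 0.999, 0.0]
contact_force: [-0.3, -0.3, 0.7]
gripper_width: -0.003
```

Call:
drive_tool --series '[[[0.001, -0.0001, 0], [0, 0, 0]], [[0.002, -0.0002, 0], [0, 0, 0]], [[0.002, -0.0002, 0], [0, 0, 0]]]'

```text
time: 30.75
tool_pos: [0.5706, 0.1125, 0.0051]
tool_rot: [-0.0, 0.046, 0.999, -0.0]
contact_force: [-0.1, -0.8, -0.1]
gripper_width: 0.001
```

Call:
drive_tool --series '[[[0.001, -0.0001, 0], [0, 0, 0]], [[0.002, -0.0002, 0], [0, 0, 0]], [[0.002, -0.0002, 0], [0, 0, 0]]]'

```text
time: 31.05
tool_pos: [0.5706, 0.1125, 0.005]
tool_rot: [-0.003, 0.046, 0.999, -0.0]
contact_force: [-7.6, 0.5, 6.3]
gripper_width: 0.002
```

Call:
drive_tool --series '[[[0.001, -0.0001, 0], [0, 0, 0]], [[0.002, -0.0002, 0], [0, 0, 0]], [[0.002, -0.0002, 0], [0, 0, 0]]]'

```text
time: 31.35
tool_pos: [0.5705, 0.1125, 0.005]
tool_rot: [-0.005, 0.046, 0.999, -0.0]
contact_force: [-15.9, 0.0, 12.2]
gripper_width: 0.0
```

Call:
drive_tool --series '[[[-0.01, 0.001, 0], [0, 0, 0]], [[-0.022, 0.002, 0], [0, 0, 0]], [[-0.025, 0.002, 0.04], [0, 0, 0]], [[-0.025, 0.002, 0.09], [0, 0, 0]], [[-0.04, -0.01, 0.13], [0, 0, 0]], [[-0.08, -0.03, 0.16], [0, 0, 0]], [[-0.12, -0.05, 0.17], [0, 0, 0]], [[-0.12, -0.05, 0.17], [0, 0, 0]]]'

```text
time: 32.15
tool_pos: [0.4523, 0.0609, 0.1776]
tool_rot: [0.003, 0.047, 0.999, -0.0]
contact_force: [1.3, 1.0, -1.0]
gripper_width: -0.001
```

Call:
drive_tool --series '[[[0, 0, 0], [0, 0, 0]], [[0, 0, 0], [0, 0, 0]], [[0, 0, 0], [0, 0, 0]]]'

```text
time: 32.45
tool_pos: [0.455, 0.0623, 0.1743]
tool_rot: [-0.001, 0.046, 0.999, 0.0]
contact_force: [0.1, -0.2, 0.0]
gripper_width: 0.0
```

Run:
```python
from h import *
s=state();print(s['tool_pos'],s['contact_force'],s['joint_vel'].round(3))
b=np.array([.6015,.1075,-.0911])
overlay('side',b,None,4.02,'pics/o29.png',210,125,120,110,5)
cv2.imwrite('pics/t29.png',grab_frame('top')[:,:,::-1])
```

```text
[0.45499543 0.0623478  0.17427577] [ 0.08059336 -0.1800596   0.03642443] [ 0.003  0.008 -0.005 -0.001  0.002 -0.   ]
```

View pics/o29.png

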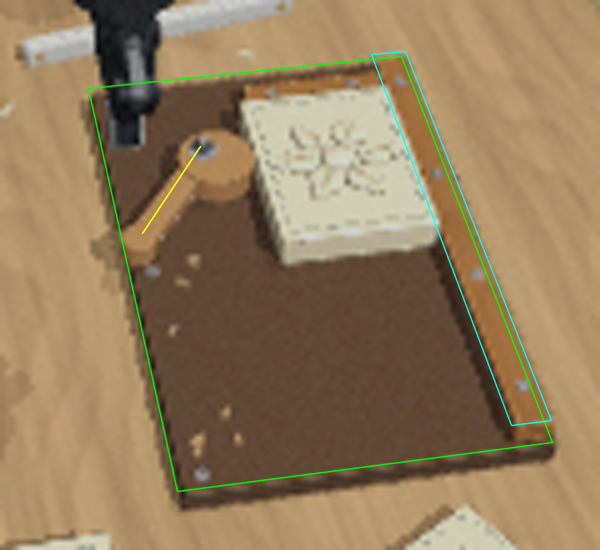

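View pics/t29.png

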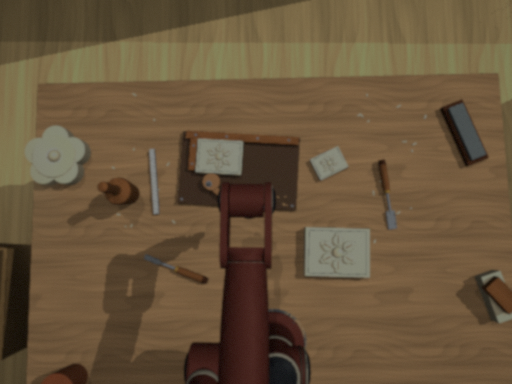

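The panel sits in the corner, with the top view showing it at (195–243, 138–175). The lever is turned and the bystanders haven't moved, so I'm handing in.

```bash
python3 -c "
from plant import *
print(job_done())"
```

```text
the job is handed in; nothing more can be done
None
```

The panel is seated in the corner against the fence and the end stop, and the cam lever is turned until it presses the panel. I handed the job in at about 32.6 s. No verdict was reported.

**What I did:** with the fingers shut, I pushed the panel square against the fence, then along it to the end stop. The force rose to about 11 N there. I then swung the lever to about 1.2 rad from fully open, where the resistance on the fingers reached about 8 N. A last push of 16 N on the panel's near-right end did not move it, so that end was already against the fence. The arm was then lifted clear.

**Last checks:**
- **Position:** pictures show the panel in the corner, the cam touching it and the lever still turned. The mallet, gouges and rule look unmoved.
- **Forces:** the force on the tool was about zero at hand-in.

**What disagreed or could not be checked:**
- **Tool height:** the real fingertips sit about 20 mm above the reported TCP. Because of this, an early push passed over the panel and a first lever push rode over the lever. Neither moved anything it shouldn't have, and I repeated both lower.
- **Squareness:** image fits were only good to about 0.03–0.05 rad (0.02–0.05 rad off the fence direction), so I relied on the contact pushes instead.
- **Cam force:** I could not measure the cam's force on the panel directly. It is inferred from the lever resistance.

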